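# Clamp the oak smoking plank in the bar-top screw clamp

### The job

Clamp the oak plank for torching: fit the loose crank onto the square drive shaft of the bar-top clamp, feeling for the square rather than forcing it, until it sits fully down on the collar. Then wind it clockwise (seen from above) until the plank is held between the two jaws with the red spring pad pressed about half-way in, never bottomed out, and leave the crank sitting on the shaft with the plank clamped. Do not disturb the glasses, the bottle or the jigger.

Things in the scene. Friction and masses are not known exactly. Their poses are not given: they have to be found in the camera images.
- hub (a point): Middle of the hub of the loose steel crank (310 g), which lies flat on the counter, knob up. The hub is a square block 30 x 30 mm, 38 mm high; this point is on its axis, 19 mm above its underside. z up; x points along the crank arm, a flat bar 18 mm wide and 8 mm thick, level with the hub's underside, ending 76 mm from the hub's axis.
- knob (a point): Middle of the crank's wooden knob, an upright free-spinning cylinder 22 mm in diameter on the far end of the crank arm, 65 mm from the hub's axis. This point is 31 mm above the crank's underside; the knob spans 9 to 53 mm above it. It spins freely, so the hand may keep its direction while winding.
- socket (a point): On the hub's axis at the crank's underside, in the mouth of its square socket: 16 x 16 mm, 28 mm deep, sides parallel to the hub's sides, edge of the mouth chamfered 1 mm. Axes as for the hub point, 19 mm above.
- clamp: Screw clamp fixed to the counter. Origin: counter level, on the drive shaft's axis; z up. Its length runs along its own -y: 92 mm wide (x), y = +45 to -225 mm. A grey gearbox, 80 x 84 mm, 70 mm high, centred on the shaft axis, carries a brass collar, 36 mm diameter, top at 74 mm. Bed top 15 mm, jaw tops 51 mm above the counter. Clockwise from above closes it, 24 mm a turn, 1.4 to 2.8 turns needed.
- shaft_top (a point): Centre of the top of the upright square shaft, 95 mm above the counter; its axes are the clamp's: the shaft's own angle is NOT given and is any. 14 x 14 mm, 21 mm high above the collar, top 2 mm bevelled to 10 x 10. Fully down, the hub's underside is on the collar, 21 mm below this point. Turning takes 0.3 N m (5 N at the knob) idle, 8 N with the pad half in; it stays where left.
- pad_face (a point): Centre of the plank-side face of the red spring pad, 80 x 10 x 32 mm, carried in front of the moving grey jaw on two spring pins (8 N per mm, 14 mm gap when free). It moves towards the fixed jaw (the clamp's -y) as the crank is wound.
- pad (a joint): How far the red spring pad is pressed back towards its jaw: 0 = free, 0.012 m = bottomed out. About 0.006 is half-way.
- fixed_face (a point): Centre of the face of the fixed jaw at the far end of the clamp, which the plank is pushed against. Axes as the clamp's.
- plank_mid (a point): Middle of the oak plank, 112 x 50 x 22 mm (x, y, z), about 120 g, lying flat on the clamp's bed between the pad and the fixed jaw with some play on both sides, its 50 mm width along the clamp.
- shot_a: Empty shot glass, 48 mm wide at the rim, 62 mm high, standing upright; origin under its middle. Bystander.
- shot_b: Second shot glass, the same. Bystander.
- bitters: Small amber bottle, 56 mm diameter, about 140 mm high, upright; origin under its middle. Bystander.
- jigger: Steel double-cone measure, 48 mm wide at the top, 80 mm high, upright; origin under its middle. Bystander.
Not all that is in view belongs to the job. Leave any orange look-alike of the part that bears hub alone.

How it is judged:
By the outcome, as a careful person would: the job done as asked, in the order asked, and still so for the second after the job is handed in, with the robot touching nothing.
It also fails if it takes over 72 s, if anything falls off the work surface, if the arm or the gripper's body presses on something with over 40 N, if the wrist force passes 120 N, or if a joint passes its speed limit or range.

### The arm

A 6-joint arm with a two-finger parallel gripper is mounted at the origin on the work surface. World frame = base frame: x ahead of the robot, y to its left, z up, the work surface at z = 0. Lengths are in m, angles in rad, forces in N, time in s.
With the tool pointing down it reaches from about 0.375 to 0.9 m from the base axis. Payload 3.1 kg.
Tool frame: the origin (TCP) lies midway between the tips of the shut fingers; the grasp point (between the pads) lies 19 mm behind it; x points along the fingers, y is the direction in which the jaws open and shut, and the axes are right-handed (so a half turn about x gives the same grasp; the last joint's range is limited). The gripper opens to 85 mm and grips with 20 to 120 N. Pads are 22 mm wide; open, the fingers measure 114 mm over their backs; the gripper's body (76 mm by 85 mm) begins 54 mm behind the grasp point. The pads swing forward as they close: fully open they stand 13 mm farther back than shut.
Start: joints at [-1.31, 0.527, 1.433, -0, 1.181, -0.178], TCP at [0.266, -0.565, 0.231] pointing down, gripper open.
Joint ranges: [-3.08, 3.08], [-0.75, 2.2], [0.22, 2.44], [-1.43, 4.57], [0, 2.65], [-2.85, 2.85]. Speed limits (rad/s): [2.79, 2.79, 3.14, 3.14, 3.14, 3.14].

### API

Orientations are given as a unit quaternion [x, y, z, w].
In Python, from station import manip gives the robot as it stands.
- The arm moves only by the tool carry_out, never from a script. Its argument "commands" is a list that holds one entry, the list of rows, each a list of 7 numbers: the shift along the tool's x, y, z in units of 25 mm (1.0 is 25 mm), then the turn, a rotation vector about the tool's x, y, z in units of 5 degrees (1.0 is 5 degrees), then the finger opening in mm, from 0 to 85.4. A call has exactly 5 rows; each row is the pose to reach, as a shift and turn from the pose commanded when the call began, along the tool's axes at that moment; what a row does not reach only later rows make up. A row lasts 1/10 s, in which the tool goes at most 50 mm and 8.59 degrees, less where a joint would pass 70% of its speed; a pose out of reach is approached as far as the arm can. A call with a gripper value outside its range is refused whole. The fingers move at their own pace and stop on an object; "force" is the grip in N (left out, the last holds). Time passes only in rows, so rows that repeat a pose let the fingers close, or fill a call up. It gives the time, the measured TCP pose, the force and the opening at its end, in the units of the state.
- manip.sense(): the state, without advancing time (a new reading comes with each control period).
- manip.snapshot(name): name is "side" or "top"; returns a dict with "image" (420x560x3 uint8, red, green, blue), "fx", "fy", "cx", "cy" (pixels), "k1" (the pictures are not rectified: a ray, as slopes to the right and down, at radius r is drawn at 1 + k1 r^2 times it, then the intrinsics apply), "rvec" (rotation vector, rad) and "tvec" (3), from world to camera coordinates, as OpenCV has them. Camera axes: x right, y down, z forward; pixel columns grow to the right and rows downward; lengths in m; the calibration is good to about 2 mm. A picture is of the moment at which its call begins. There is no depth.
- manip.sign_off(): hands the job in, once; it reports no verdict.
The state is a dict: "t": time; "q": joint angles; "qd": joint speeds; "tau": joint torques, N m; "tcp_pos": TCP position; "tool_rot": TCP orientation; "force": force on the tool from outside, world axes, zero at the start; "ft_torque": the same for the moment, N m; "finger_gap": opening from 0.0 (shut) to 1.0 (fully open).
Only numpy, scipy, OpenCV 4.12 (cv2) and the standard library are available. Lean on these libraries where they do the work, as an engineer would, in place of code of your own. Each camera call takes 0.05 s, during which the arm holds its last target.

## Working session

There is one attempt and no reset: what is moved stays moved. The work goes in short steps, Python scripts to look and compute and a tool call to move; the robot and the scene stay as the last step left them, time stands still between calls to the robot, and variables do not carry over. Pictures are saved under pics/ and viewed, and the job is handed in when it is done.

Besides the shell and the picture viewer there is one more tool, called after ">>>" in YAML: its name, and indented under it one key for each argument. carry_out: Moves the arm, as the interface text tells. Its arguments: {"type":"object","properties":{"commands":{"type":"array"},"force":{"type":"number"}},"required":["commands"]}

```bash
ls; mkdir -p pics; python3 - <<'E'
from station import manip
import cv2,pickle
print(manip.sense())
for n in("side","top"):
    s=manip.snapshot(n); cv2.imwrite(f"pics/{n}0.png",s["image"][:,:,::-1]); pickle.dump(s,open(f"{n}0.pkl","wb"))
    print({k:v for k,v in s.items() if k!="image"})
E
```

```text
pics
{'t': 0.0, 'q': array([-1.30950557e+00,  5.28455939e-01,  1.43392211e+00, -4.20366738e-05,
        1.18139925e+00, -1.78501140e-01]), 'qd': array([-0.00261426, -0.0017604 , -0.00154167, -0.00048545,  0.00060372,
       -0.00053869]), 'tau': array([ 6.66368724e-04, -4.42350984e+01, -1.78023720e+01, -2.42417873e-04,
        8.40762863e-03,  1.68258698e-06]), 'tcp_pos': array([ 0.26591871, -0.56480297,  0.23033361]), 'tool_rot': array([-0.69003242, -0.15501643,  0.69012381, -0.15347411]), 'force': array([0.53819918, 0.26297579, 1.01123571]), 'ft_torque': array([ 0.02317653,  0.03671111, -0.03664129]), 'finger_gap': 0.9997352491879946}
{'fx': 437.5820933954746, 'fy': 437.5820933954746, 'cx': 277.5909149814949, 'cy': 212.12227470467843, 'k1': -0.13777243810573953, 'rvec': array([ 0.13832603, -2.76460732,  1.37431441]), 'tvec': array([0.56419348, 0.10974722, 0.97547926])}
{'fx': 390.8252705430911, 'fy': 390.8252705430911, 'cx': 282.6716832824728, 'cy': 208.18576215691976, 'k1': -0.018750766543929164, 'rvec': array([ 2.17622204, -2.16272229,  0.15170796]), 'tvec': array([-0.03744194,  0.57638045,  0.93309489])}
```

View pics/side0.png

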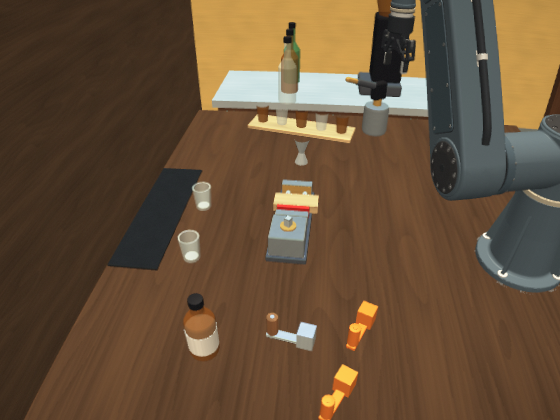

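View pics/top0.png

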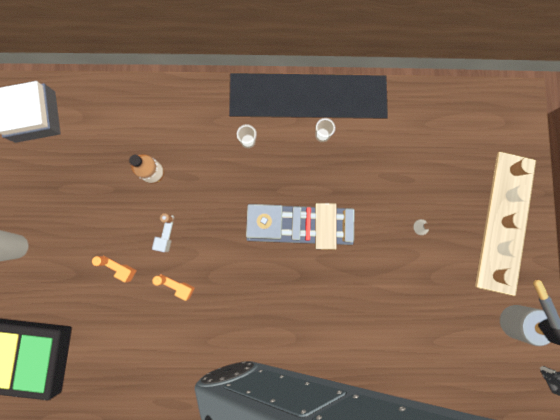

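Steel crank: side view hub (307,336), knob (272,322); top view hub (162,243), knob (166,218). Two other things could be taken for it, the orange cranks: side (367,315) and (345,380), top (123,272) and (183,290). I choose the steel one. Next I'll enlarge crops to check it.

```bash
cat > h.py <<'E'
import numpy as np,cv2,pickle
from scipy.spatial.transform import Rotation as R
def ld(n): return pickle.load(open(n+".pkl","rb"))
def cam(s):
    K=np.array([[s["fx"],0,s["cx"]],[0,s["fy"],s["cy"]],[0,0,1.]]); d=np.array([s["k1"],0,0,0,0.]); return K,d
def proj(s,P):
    K,d=cam(s); return cv2.projectPoints(np.array(P,float).reshape(-1,1,3),s["rvec"],s["tvec"],K,d)[0].reshape(-1,2)
def back(s,uv,z):
    K,d=cam(s); n=cv2.undistortPoints(np.array(uv,float).reshape(-1,1,2),K,d).reshape(-1,2)
    Rm=cv2.Rodrigues(s["rvec"])[0]; c=-Rm.T@s["tvec"]
    D=np.c_[n,np.ones(len(n))]@Rm; return c+D*((np.broadcast_to(z,len(n))-c[2])/D[:,2])[:,None]
def crop(s,u0,v0,w,h,k,name,pts=()):
    im=cv2.resize(s["image"][v0:v0+h,u0:u0+w,::-1],None,fx=k,fy=k,interpolation=cv2.INTER_CUBIC)
    for p in pts:
        q=((np.array(p)+.5-[u0,v0])*k).astype(int); cv2.circle(im,tuple(int(x) for x in q),3,(255,0,255),1)
    cv2.imwrite(f"pics/{name}.png",im)
def snap(n,f):
    from station import manip
    s=manip.snapshot(n); pickle.dump(s,open(f+".pkl","wb")); return s
E
python3 - <<'E'
from h import *
s=ld("side0");t=ld("top0")
a=s["image"][300:360,255:330,::-1];b=t["image"][205:260,140:190,::-1]
crop(s,255,300,75,55,10,"c1");crop(t,140,205,50,55,10,"c2")
crop(s,255,170,75,95,6,"c3");crop(t,240,195,120,60,6,"c4")
E
```

```text
(no output)
```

View pics/c1.png

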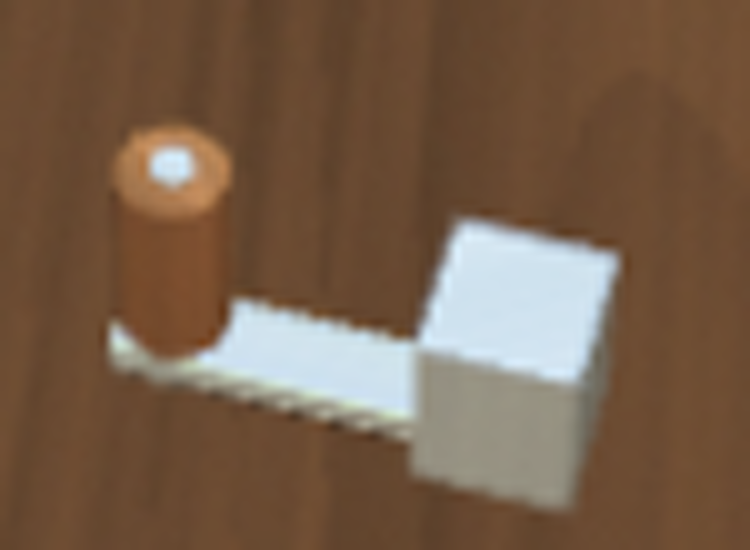

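View pics/c2.png

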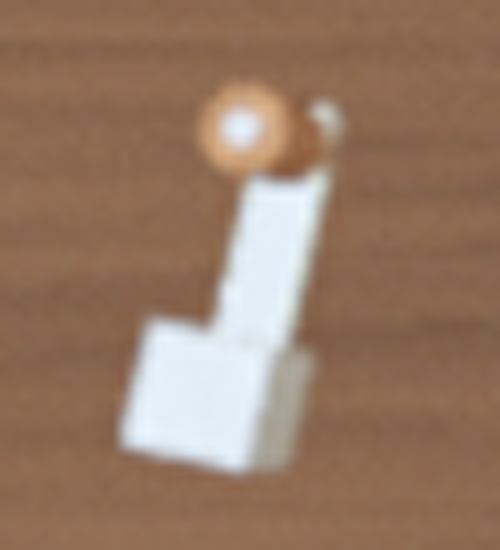

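View pics/c3.png

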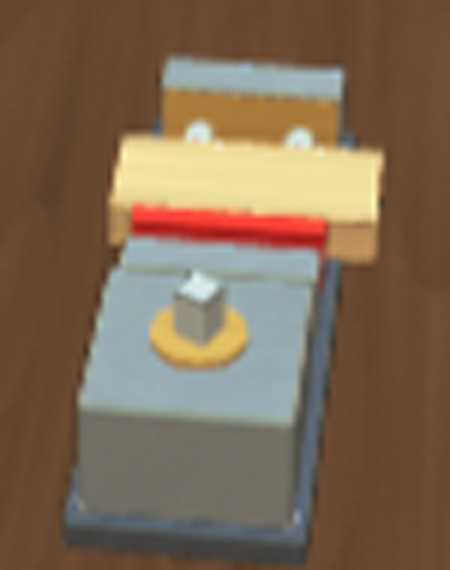

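View pics/c4.png

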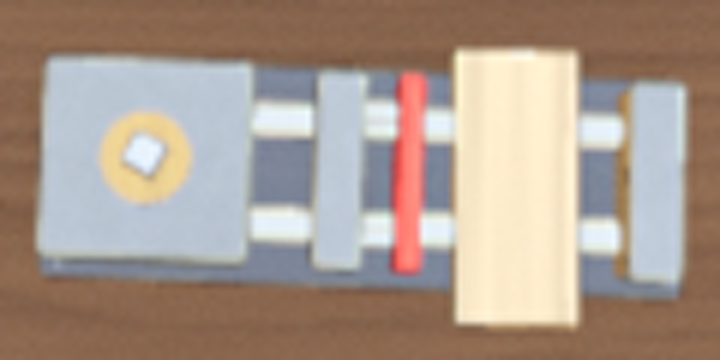

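```bash
python3 - <<'E'
from h import *
s=ld("side0");t=ld("top0")
crop(s,275,210,30,25,24,"d1");crop(t,252,208,25,25,24,"d2")
from scipy.optimize import least_squares
pa=np.array([[455,217],[620,255],[583,383],[420,347],[172,168],[412,470],[570,508]]);pa=(pa+.5)/10-.5+[255,300]
pb=np.array([[150,318],[275,350],[245,470],[122,445],[242,127]]);pb=(pb+.5)/10-.5+[140,205]
print(back(s,pa[:5],[.038]*4+[.053]));print(back(t,pb,[.038]*4+[.053]))
# corner order guess via back-projection
def model(p,off):
    c,sn=np.cos(p[2]),np.sin(p[2]);Q=np.array([[c,-sn,0],[sn,c,0],[0,0,1]])
    return off@Q.T+[p[0],p[1],0]
h=.015
L=np.array([[h,-h,.038],[-h,-h,.038],[-h,h,.038],[h,h,.038],[.065,0,.053],[h,h,0],[-h,h,0]])
c=np.r_[back(s,pa[:4],.038),back(t,pb[:4],.038)].mean(0);k=back(t,pb[4:],.053)[0]
yaw=np.arctan2(*(k-c)[1::-1]);print(c,np.degrees(yaw))
def corr(s_,pts,p):
    q=proj(s_,model(p,L[:4])); d=np.linalg.norm(q[:,None]-pts[None,:4],axis=2);return d.argmin(1)
p0=[c[0],c[1],yaw];print(corr(s,pa,p0),corr(t,pb,p0))
h2=[(sx*h,sy*h,.038) for sx in(-1,1) for sy in(-1,1)]
def res(p):
    r=[]
    for S,P in((s,pa),(t,pb)):
        q=proj(S,model(p,np.array(h2)));d=P[:4][:,None]-q[None]
        j=np.linalg.norm(d,axis=2).argmin(1);r.append((P[:4]-q[j]).ravel());r.append(P[4]-proj(S,model(p,np.array([[.065,0,.053]])))[0])
    return np.concatenate(r)
f=least_squares(res,p0);print(f.x,np.degrees(f.x[2]),f.fun.round(2))
E
```

```text
[[0.49967747 0.24950303 0.038     ]
 [0.46911471 0.25550653 0.038     ]
 [0.4746083  0.28472684 0.038     ]
 [0.50400411 0.2795187  0.038     ]
 [0.55118092 0.25527447 0.053     ]]
[[0.50479904 0.27796531 0.038     ]
 [0.49722914 0.24729315 0.038     ]
 [0.46814746 0.25341928 0.038     ]
 [0.47398454 0.2834284  0.038     ]
 [0.55025822 0.25324564 0.053     ]]
[0.48644559 0.26642015 0.038     ] -11.665170637465776
[0 1 2 3] [1 2 3 0]
[ 0.48665063  0.26646883 -0.18600874] -10.657515499848579 [-0.59  0.19 -0.01  0.44  0.02  0.34  0.05  0.49 -0.41  0.33  0.2  -0.26
  0.66  0.58  0.43  0.41  0.22  0.29  0.5   0.12]
```

View pics/d1.png

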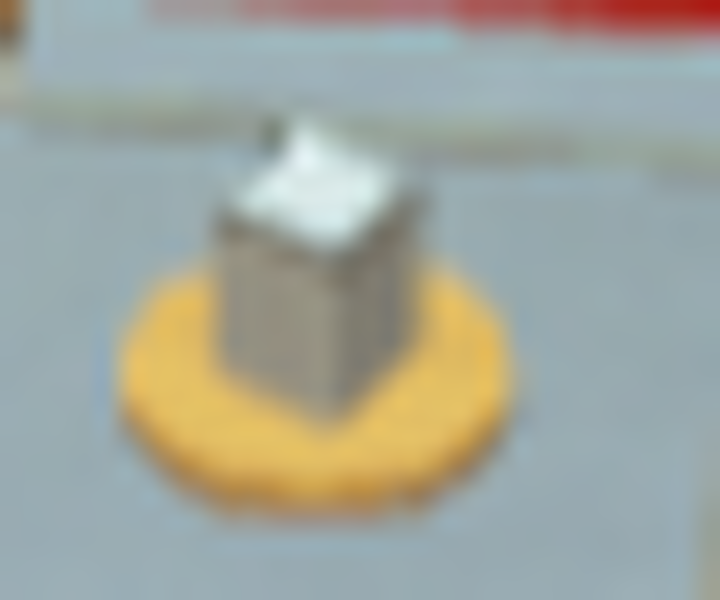

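View pics/d2.png

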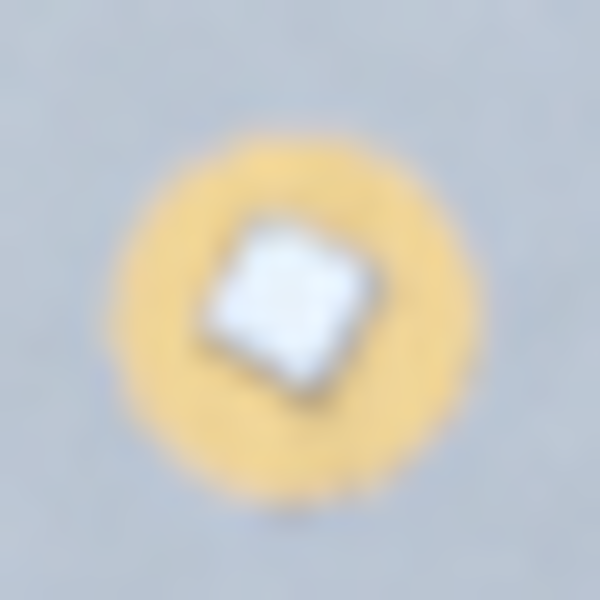

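```bash
python3 - <<'E'
from h import *
from scipy.optimize import least_squares
s=ld("side0");t=ld("top0")
f=lambda a,u,v,k:(np.array(a,float)+.5)/k-.5+[u,v]
pt=f([[265,215],[365,272],[308,385],[212,312]],252,208,24)
ps=f([[300,125],[395,195],[330,248],[235,203]],275,210,24)
pb=f([[225,375],[330,425],[415,345]],275,210,24)
print("top",back(t,pt,.095).round(4),"side",back(s,ps,.095).round(4));print("base side",back(s,pb,.074).round(4))
print("collar top",back(t,f([[297,315]],252,208,24),.074))
def rect(p,h,z):
    a=p[2]+np.pi/4+np.arange(4)*np.pi/2; r=h*2**.5
    return np.c_[p[0]+r*np.cos(a),p[1]+r*np.sin(a),np.full(4,z)]
def res(p):
    r=[]
    for S,P,h,z in((t,pt,.005,.095),(s,ps,.005,.095),(s,pb,.007,.074)):
        q=proj(S,rect(p,h,z));d=P[:,None]-q[None];j=np.linalg.norm(d,axis=2).argmin(1);r.append((P-q[j]).ravel())
    return np.concatenate(r)
c=back(t,pt,.095).mean(0)
for y0 in(-.6,-.3,0,.3,.6):
    o=least_squares(res,[c[0],c[1],y0]);print(o.x[:2],np.degrees(o.x[2])%90,o.cost)
print(o.fun.round(2))
g=f([[47,57],[252,63],[246,262],[38,256]],240,195,6)
G=back(t,g,.07);print("gearbox",G.round(4),G.mean(0))
g=f([[85,405],[297,415],[312,275],[120,262]],255,170,6);G2=back(s,g,.07);print(G2.round(4),G2.mean(0))
# plank z top .037
g=f([[456,49],[578,51],[577,325],[456,323]],240,195,6);print("plank",back(t,g,.037).round(4))
g=f([[401,73],[426,73],[420,272],[394,271]],240,195,6);print("pad",back(t,g,.047).round(4))
g=f([[633,84],[685,84],[682,282],[631,280]],240,195,6);print("fixed",back(t,g,.051).round(4))
for n,u in(("shots",[[247,141],[323,135]]),("bott",[[152,172]]),("jig",[[421,228]])): print(n,back(t,u,0).round(3))
E
```

```text
top [[0.5497 0.0138 0.095 ]
 [0.5443 0.0041 0.095 ]
 [0.5333 0.0095 0.095 ]
 [0.5403 0.0188 0.095 ]] side [[0.5453 0.005  0.095 ]
 [0.5358 0.0145 0.095 ]
 [0.5411 0.0229 0.095 ]
 [0.5502 0.0171 0.095 ]]
base side [[0.5511 0.0159 0.074 ]
 [0.5409 0.0223 0.074 ]
 [0.5341 0.0099 0.074 ]]
collar top [[0.54190272 0.01118722 0.074     ]]
[0.54267327 0.01260731] 59.478842317256834 2.9142096461954528
[0.54267327 0.01260731] 59.478865674440584 2.9142096461974374
[0.54267327 0.01260731] 59.478867881845495 2.914209646198652
[0.54267327 0.01260731] 59.478818667451634 2.914209646211134
[0.54267327 0.01260731] 59.47884537600977 2.9142096461946845
[ 0.25 -0.08  0.72  0.08  0.58  1.09  0.29  0.26 -0.36 -0.25 -0.14  1.03
 -0.2   0.96 -0.41  0.74  0.47  0.27 -0.33  0.   -0.44 -0.1 ]
gearbox [[ 0.5816  0.051   0.07  ]
 [ 0.5798 -0.0305  0.07  ]
 [ 0.5008 -0.0286  0.07  ]
 [ 0.5026  0.0533  0.07  ]] [0.5412069  0.01130414 0.07      ]
[[ 0.5802  0.0548  0.07  ]
 [ 0.5044  0.0531  0.07  ]
 [ 0.5032 -0.0292  0.07  ]
 [ 0.5769 -0.0304  0.07  ]] [0.54117006 0.0120508  0.07      ]
plank [[ 0.5905 -0.1154  0.037 ]
 [ 0.5901 -0.166   0.037 ]
 [ 0.4773 -0.1643  0.037 ]
 [ 0.4778 -0.1148  0.037 ]]
pad [[ 0.5791 -0.0918  0.047 ]
 [ 0.5792 -0.102   0.047 ]
 [ 0.4981 -0.0993  0.047 ]
 [ 0.4985 -0.0887  0.047 ]]
fixed [[ 0.5748 -0.1861  0.051 ]
 [ 0.575  -0.2074  0.051 ]
 [ 0.4945 -0.2048  0.051 ]
 [ 0.4952 -0.1842  0.051 ]]
shots [[ 0.757  0.06   0.   ]
 [ 0.776 -0.14   0.   ]]
bott [[0.672 0.303 0.   ]]
jig [[ 0.532 -0.391 -0.   ]]
```

```bash
cat >> h.py <<'E'
def Rt(a):
    a=np.radians(a);x=np.array([0,0,-1.]);y=np.array([np.cos(a),np.sin(a),0]);return np.c_[x,y,np.cross(x,y)]
def cur():
    from station import manip
    m=manip.sense();M=R.from_quat(m["tool_rot"]).as_matrix();return m,M
def plan(pos,a):
    m,M=cur();d=M.T@(np.array(pos)-m["tcp_pos"])/.025
    r=R.from_matrix(M.T@Rt(a)).as_rotvec();return np.r_[d,np.degrees(r)/5].round(2)
def stat():
    m,M=cur();y=M[:,1]
    print("t",round(m["t"],2),"p",m["tcp_pos"].round(4),"yawy",np.degrees(np.arctan2(y[1],y[0])).round(2),"tilt",np.degrees(np.arccos(-M[2,0])).round(2),"q",m["q"].round(2),"F",m["force"].round(1),"T",m["ft_torque"].round(2),"gap",round(m["finger_gap"]*85.4,1))
E
python3 - <<'E'
from h import *
stat()
for a in (79.3,-100.7): print(a,plan([.487,.266,.2],a))
t=ld("top0");print(back(t,[[183,293],[158,281],[123,272],[97,261]],[.038,.053,.038,.053]).round(3))
E
```

```text
t 0.1 p [ 0.266  -0.5649  0.2304] yawy -64.8 tilt 0.11 q [-1.31  0.53  1.43 -0.    1.18 -0.18] F [-0.4 -0.7  0.4] T [ 0.02  0.02 -0.03] gap 85.4
79.3 [  1.28 -26.31 -22.15 -28.82  -0.03   0.  ]
-100.7 [ 1.280e+00 -2.631e+01 -2.215e+01  7.180e+00  0.000e+00  2.000e-02]
[[0.37  0.204 0.038]
 [0.399 0.261 0.053]
 [0.419 0.35  0.038]
 [0.445 0.408 0.053]]
```

>>> carry_out:
  commands:
    - [[1.3, -26.3, -22.1, -28.8, 0, 0, 60], [1.3, -26.3, -22.1, -28.8, 0, 0, 60], [1.3, -26.3, -22.1, -28.8, 0, 0, 60], [1.3, -26.3, -22.1, -28.8, 0, 0, 60], [1.3, -26.3, -22.1, -28.8, 0, 0, 60]]
  force: 60

```text
t: 0.6
tcp_pos: [0.3301, -0.3219, 0.2215]
tool_rot: [0.585, 0.398, -0.584, 0.398]
force: [0.7, 0.5, -0.3]
finger_gap: 0.706
```

```bash
python3 -c "
from h import *
stat();print(plan([.487,.266,.2],79.3))"
```

```text
t 0.6 p [ 0.3301 -0.3219  0.2215] yawy -21.52 tilt 0.04 q [-1.02  0.32  1.84  0.    0.98 -0.64] F [ 0.7  0.5 -0.3] T [-0.04  0.01 -0.03] gap 60.3
[ 8.800e-01 -2.790e+00 -2.418e+01 -2.016e+01 -1.000e-02 -0.000e+00]
```

>>> carry_out:
  commands:
    - [[0.9, -2.8, -24.2, -20.1, 0, 0, 55], [0.9, -2.8, -24.2, -20.1, 0, 0, 55], [0.9, -2.8, -24.2, -20.1, 0, 0, 55], [0.9, -2.8, -24.2, -20.1, 0, 0, 55], [0.9, -2.8, -24.2, -20.1, 0, 0, 55]]

```text
t: 1.1
tcp_pos: [0.3957, -0.081, 0.2125]
tool_rot: [0.398, 0.584, -0.398, 0.584]
force: [1.6, -0.5, 0.0]
finger_gap: 0.645
```

```bash
python3 -c "
from h import *
stat();print(plan([.487,.266,.2],79.3))"
```

```text
t 1.1 p [ 0.3957 -0.081   0.2125] yawy 21.46 tilt 0.0 q [-0.48  0.26  1.98  0.    0.9  -0.85] F [ 1.6 -0.5  0. ] T [ 0.01 -0.03 -0.01] gap 55.1
[  0.5    8.47 -11.58 -11.57   0.    -0.  ]
```

>>> carry_out:
  commands:
    - [[0.5, 8.5, -11.6, -11.6, 0, 0, 55], [0.5, 8.5, -11.6, -11.6, 0, 0, 55], [0.5, 8.5, -11.6, -11.6, 0, 0, 55], [0.5, 8.5, -11.6, -11.6, 0, 0, 55], [0.5, 8.5, -11.6, -11.6, 0, 0, 55]]

```text
t: 1.6
tcp_pos: [0.4607, 0.1605, 0.2037]
tool_rot: [0.156, 0.69, -0.156, 0.69]
force: [1.3, -0.7, -0.3]
finger_gap: 0.645
```

```bash
python3 -c "
from h import *
stat();print(plan([.487,.266,.12],79.3))"
```

```text
t 1.6 p [0.4607 0.1605 0.2037] yawy 64.49 tilt 0.02 q [ 0.11  0.38  1.8  -0.    0.96 -1.02] F [ 1.3 -0.7 -0.3] T [-0.03 -0.05  0.02] gap 55.1
[ 3.35  4.26 -0.87 -2.96 -0.    0.  ]
```

>>> carry_out:
  commands:
    - [[3.35, 4.25, -0.87, -2.96, 0, 0, 55], [3.35, 4.25, -0.87, -2.96, 0, 0, 55], [3.35, 4.25, -0.87, -2.96, 0, 0, 55], [3.35, 4.25, -0.87, -2.96, 0, 0, 55], [3.35, 4.25, -0.87, -2.96, 0, 0, 55]]

```text
t: 2.1
tcp_pos: [0.4867, 0.2636, 0.1192]
tool_rot: [0.067, 0.705, -0.068, 0.703]
force: [-0.1, 0.7, 0.6]
finger_gap: 0.646
```

```bash
python3 -c "
from h import *
stat();print(plan([.487,.266,.006],79.3))
s=snap('side','s1');t=snap('top','t1')
crop(s,220,220,160,140,5,'s1');crop(t,110,170,110,110,5,'t1')
"
```

```text
t 2.1 p [0.4867 0.2636 0.1192] yawy 79.01 tilt 0.15 q [ 0.29  0.59  1.71 -0.    0.84 -1.08] F [-0.1  0.7  0.6] T [-0.01 -0.03 -0.  ] gap 55.1
[ 4.53  0.11  0.   -0.06 -0.03  0.02]
```

View pics/s1.png

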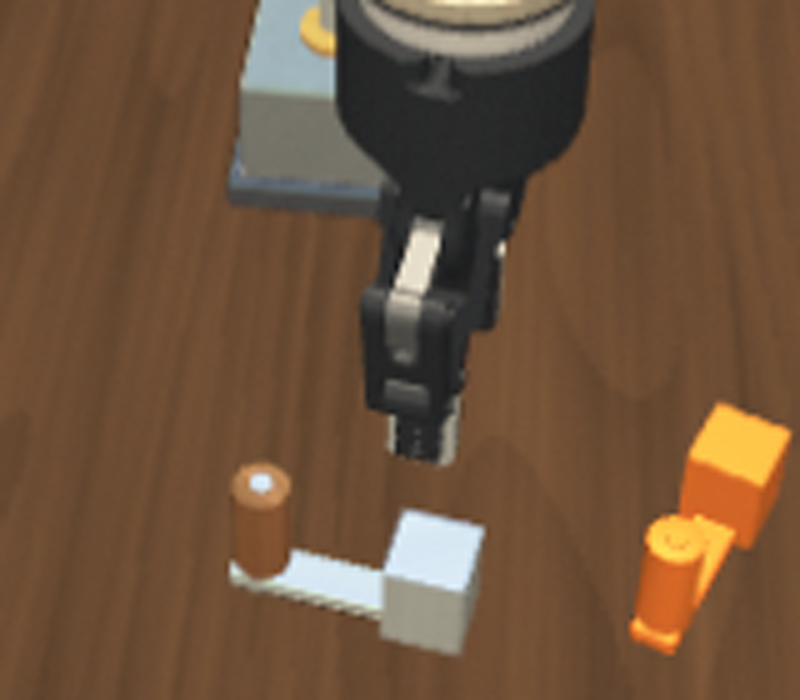

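The gripper stands over the steel hub (hub at crop (435,560), knob (260,500)) with the fingers straddling it. The orange look-alike at (735,470) is clear. Descending.

>>> carry_out:
  commands:
    - [[2, 0.1, 0, 0, 0, 0, 55], [3.5, 0.1, 0, 0, 0, 0, 55], [4.4, 0.1, 0, 0, 0, 0, 55], [4.5, 0.1, 0, 0, 0, 0, 55], [4.5, 0.1, 0, 0, 0, 0, 55]]

```text
t: 2.7
tcp_pos: [0.4886, 0.265, 0.0085]
tool_rot: [0.069, 0.704, -0.069, 0.704]
force: [0.5, -0.4, -0.4]
finger_gap: 0.645
```

```bash
python3 -c "
from h import *
stat();print(plan([.4867,.2665,.005],79.3))
s=snap('side','s2');t=snap('top','t2')
crop(s,240,260,110,100,7,'s2')
"
```

```text
t 2.7 p [0.4886 0.265  0.0085] yawy 78.82 tilt 0.03 q [ 0.3   0.78  1.75 -0.    0.61 -1.08] F [ 0.5 -0.4 -0.4] T [-0.01  0.01 -0.  ] gap 55.1
[ 0.14  0.04 -0.09 -0.1   0.01 -0.  ]
```

View pics/s2.png

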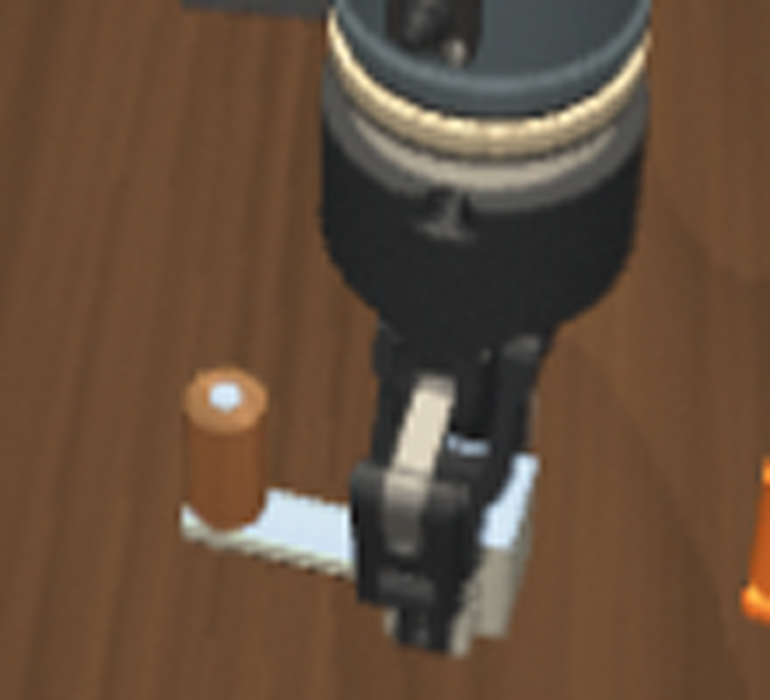

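The fingers straddle the hub, with the near finger at crop (425,560) and the hub edge at (515,560). Trim the position and close.

>>> carry_out:
  commands:
    - [[0.1, 0.05, -0.09, -0.1, 0, 0, 55], [0.1, 0.05, -0.09, -0.1, 0, 0, 40], [0.1, 0.05, -0.09, -0.1, 0, 0, 25], [0.1, 0.05, -0.09, -0.1, 0, 0, 20], [0.1, 0.05, -0.09, -0.1, 0, 0, 20]]
  force: 70

```text
t: 3.3
tcp_pos: [0.4864, 0.2677, 0.0062]
tool_rot: [0.065, 0.704, -0.065, 0.704]
force: [-0.8, -0.4, 6.9]
finger_gap: 0.344
```

>>> carry_out:
  commands:
    - [[0, 0, 0, 0, 0, 0, 20], [0, 0, 0, 0, 0, 0, 20], [-0.5, 0, 0, 0, 0, 0, 20], [-1, 0, 0, 0, 0, 0, 20], [-1, 0, 0, 0, 0, 0, 20]]

```text
t: 3.8
tcp_pos: [0.4873, 0.268, 0.0321]
tool_rot: [0.066, 0.703, -0.065, 0.705]
force: [1.2, 0.0, -3.4]
finger_gap: 0.34
```

```bash
python3 -c "
from h import *
stat()
s=snap('side','s3');t=snap('top','t3')
crop(s,240,240,110,110,6,'s3');crop(t,120,180,90,90,7,'t3')
"
```

```text
t 3.8 p [0.4873 0.268  0.0321] yawy 79.42 tilt 0.21 q [ 0.3   0.74  1.75  0.    0.65 -1.08] F [ 1.2  0.  -3.4] T [0.03 0.02 0.02] gap 29.1
```

View pics/s3.png

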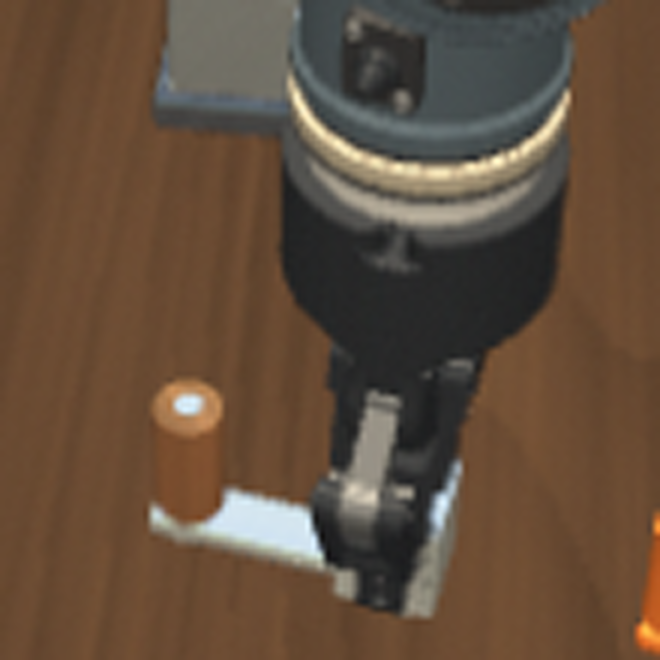

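View pics/t3.png

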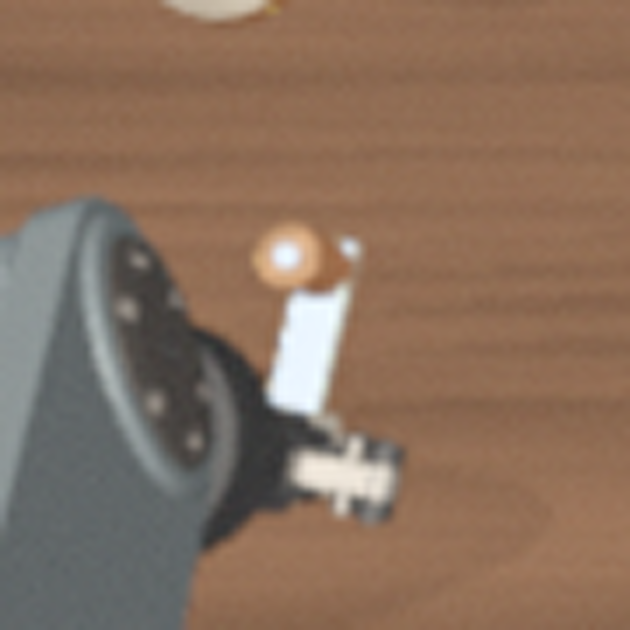

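```bash
python3 -c "
from h import *
s=ld('side0');t=ld('top0')
f=lambda a,u,v,k:(np.array(a,float)+.5)/k-.5+[u,v]
for z in(.074,.079,.084):
  a=back(s,f([[188,405]],240,240,6),z)[0];b=back(t,f([[286,255]],120,180,7),z)[0]
  print(z,a.round(4),b.round(4))
# predicted knob if hub at tcp
m,M=cur();yw=np.radians(79.42-90);print(m['tcp_pos'][:2]+.065*np.array([np.cos(yw),np.sin(yw)]))
"
```

```text
0.074 [0.5528 0.2514 0.074 ] [0.5512 0.2552 0.074 ]
0.079 [0.5522 0.2557 0.079 ] [0.5507 0.2538 0.079 ]
0.084 [0.5517 0.2599 0.084 ] [0.5502 0.2523 0.084 ]
[0.55026982 0.25568132]
```

```bash
python3 -c "
from h import *
print(plan([.5422,.0135,.15],59.5))"
```

```text
[-4.77 -9.58  4.07  3.98  0.01 -0.01]
```

>>> carry_out:
  commands:
    - [[-1.6, 0, 0, 0, 0, 0, 20], [-3.2, -0.5, 0.2, 0.3, 0, 0, 20], [-4.7, -1.5, 0.8, 1, 0, 0, 20], [-4.77, -3, 1.3, 1.6, 0, 0, 20], [-4.77, -4.5, 2, 2.2, 0, 0, 20]]

```text
t: 4.4
tcp_pos: [0.5146, 0.1471, 0.1508]
tool_rot: [0.133, 0.694, -0.132, 0.695]
force: [0.3, 0.5, -3.3]
finger_gap: 0.342
```

```bash
python3 -c "
from h import *
stat();print(plan([.5422,.0135,.15],59.5))"
```

```text
t 4.4 p [0.5146 0.1471 0.1508] yawy 68.4 tilt 0.11 q [ 0.07  0.52  1.74  0.    0.88 -1.12] F [ 0.3  0.5 -3.3] T [ 0.03 -0.01 -0.03] gap 29.2
[ 0.03 -4.56  2.99  1.78  0.02 -0.01]
```

>>> carry_out:
  commands:
    - [[0, -1.5, 1, 0.6, 0, 0, 20], [0, -3, 2, 1.2, 0, 0, 20], [0, -4.2, 2.8, 1.7, 0, 0, 20], [0, -4.55, 3, 1.8, 0, 0, 20], [0, -4.55, 3, 1.8, 0, 0, 20]]

```text
t: 4.9
tcp_pos: [0.5423, 0.0129, 0.1489]
tool_rot: [0.188, 0.682, -0.187, 0.681]
force: [-0.2, -0.1, -2.5]
finger_gap: 0.342
```

```bash
python3 -c "
from h import *
stat()
s=snap('side','s4');t=snap('top','t4');stat()
print(plan([.5422,.0135,.110],59.5))
crop(s,235,150,110,110,6,'s4');crop(t,230,160,80,90,7,'t4')
"
```

```text
t 4.9 p [0.5423 0.0129 0.1489] yawy 59.24 tilt 0.07 q [-0.18  0.53  1.72  0.    0.89 -1.22] F [-0.2 -0.1 -2.5] T [-0.01  0.05  0.  ] gap 29.2
t 5.0 p [0.5414 0.0153 0.1489] yawy 59.43 tilt 0.14 q [-0.18  0.53  1.72  0.    0.89 -1.22] F [-0.6  0.4 -3.3] T [ 0.05  0.05 -0.03] gap 29.0
[ 1.56 -0.04  0.07 -0.01 -0.03  0.  ]
```

View pics/s4.png

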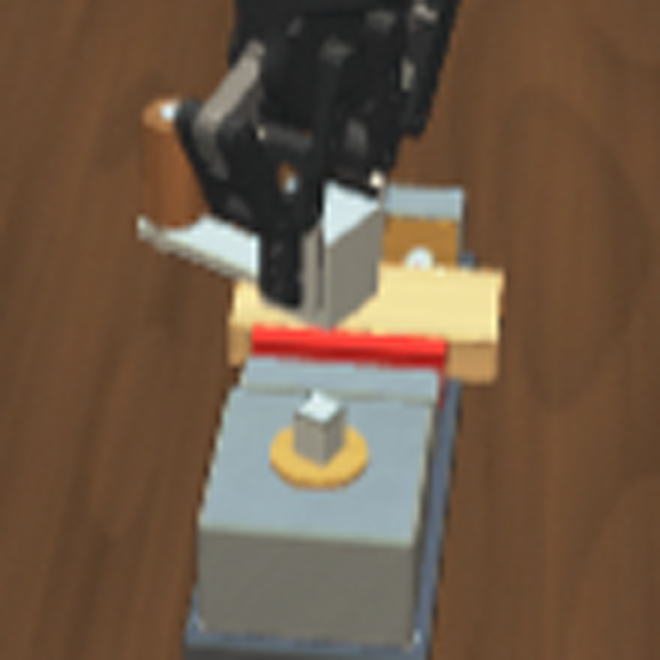

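View pics/t4.png

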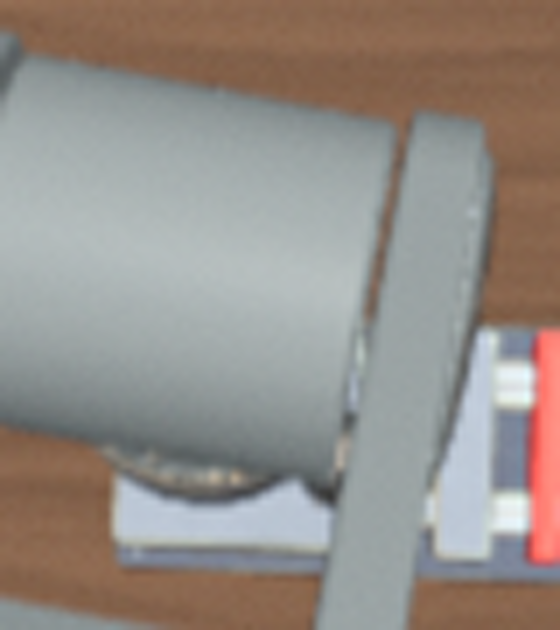

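```bash
python3 -c "
from h import *
s=ld('s4')
P=[];Y=[]
for i in range(6):
  snap('side','tmp');m,M=cur();P.append(m['tcp_pos']);Y.append(np.degrees(np.arctan2(M[1,1],M[0,1])))
P=np.array(P);print(P.mean(0),P.std(0),np.mean(Y),np.std(Y))
crop(s,255,160,50,50,14,'s4z')
"
```

```text
[0.54182149 0.01581438 0.14927656] [0.0002854  0.00016042 0.00015068] 59.52697088277867 0.018476283438456392
```

View pics/s4z.png

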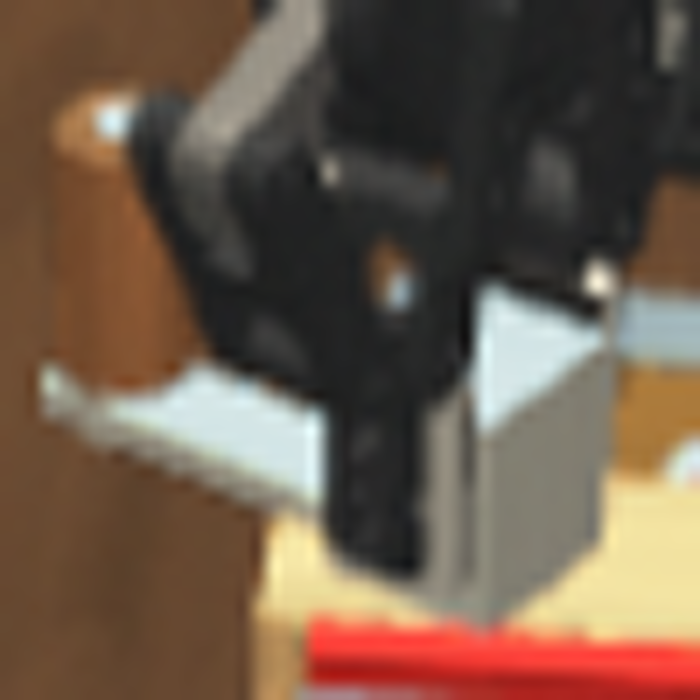

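```bash
python3 -c "
from h import *
from scipy.optimize import least_squares
s=ld('s4')
f=lambda a,u,v,k:(np.array(a,float)+.5)/k-.5+[u,v]
P=f([[487,628],[483,437],[602,545],[610,342],[115,121],[48,370]],255,160,14)
h=15
L=np.array([[-h,h,0],[-h,h,38],[-h,-h,0],[-h,-h,38],[65,0,53],[76,9,8]])/1e3
def res(p,z=None):
  zz=p[3] if z is None else z
  c,n=np.cos(p[2]),np.sin(p[2]);Q=np.array([[c,-n,0],[n,c,0],[0,0,1]]);return (proj(s,L@Q.T+[p[0],p[1],zz])-P).ravel()
o=least_squares(res,[.542,.015,-.53,.143]);print(o.x,np.degrees(o.x[2]),o.fun.round(2))
for z in(.142,.144):
  o=least_squares(res,[.542,.015,-.53],args=(z,));print(z,o.x,np.degrees(o.x[2]),o.fun.round(2))
# shaft side only
pa=f([[300,125],[395,195],[330,248],[235,203]],275,210,24);pb=f([[225,375],[330,425],[415,345]],275,210,24)
def rect(p,h,z):
    a=p[2]+np.pi/4+np.arange(4)*np.pi/2; r=h*2**.5
    return np.c_[p[0]+r*np.cos(a),p[1]+r*np.sin(a),np.full(4,z)]
def r2(p):
    r=[]
    for Q,h,z in((pa,.005,.095),(pb,.007,.074)):
        q=proj(s,rect(p,h,z));d=Q[:,None]-q[None];j=np.linalg.norm(d,axis=2).argmin(1);r.append((Q-q[j]).ravel())
    return np.concatenate(r)
o=least_squares(r2,[.542,.013,-.53]);print('shaft',o.x,np.degrees(o.x[2]),o.fun.round(2))
"
```

```text
[ 0.54415254  0.00609293 -0.55741811  0.13754974] -31.93770514520769 [-0.22  0.69  0.25 -0.66 -0.07  0.04 -0.26 -0.3   0.73  0.2  -0.44  0.06]
0.142 [ 0.54357196  0.0126494  -0.56102449] -32.14433531492146 [-0.22  0.83  0.25 -0.65  0.05  0.14 -0.14 -0.33  0.63 -0.02 -0.59 -0.02]
0.144 [ 0.5433113   0.01559592 -0.56266713] -32.238451779367786 [-0.21  0.9   0.26 -0.64  0.1   0.19 -0.08 -0.34  0.58 -0.12 -0.66 -0.06]
shaft [ 0.54301671  0.01399115 -0.52064039] -29.830497114598877 [-0.11 -0.62  0.08  0.68 -0.03  0.58 -0.21  0.34  0.68 -0.14 -0.17 -0.38
 -0.23 -0.45]
```

```bash
python3 -c "
from h import *
print(plan([.5416,.0150,.1035],60))"
```

```text
[ 1.84 -0.03 -0.01 -0.1  -0.   -0.  ]
```

>>> carry_out:
  commands:
    - [[0.6, -0.03, -0.01, -0.1, 0, 0, 20], [1.2, -0.03, -0.01, -0.1, 0, 0, 20], [1.7, -0.03, -0.01, -0.1, 0, 0, 20], [1.84, -0.03, -0.01, -0.1, 0, 0, 20], [1.84, -0.03, -0.01, -0.1, 0, 0, 20]]

```text
t: 5.8
tcp_pos: [0.5416, 0.0141, 0.1029]
tool_rot: [0.183, 0.683, -0.183, 0.682]
force: [-0.5, 0.2, -3.5]
finger_gap: 0.339
```

```bash
python3 -c "
from h import *
stat()
s=snap('side','s5');crop(s,255,180,60,60,12,'s5');snap('side','tmp');stat()"
```

```text
t 5.8 p [0.5416 0.0141 0.1029] yawy 59.94 tilt 0.08 q [-0.18  0.61  1.75  0.    0.79 -1.23] F [-0.5  0.2 -3.5] T [0.05 0.02 0.01] gap 29.0
t 5.9 p [0.5423 0.0139 0.1038] yawy 59.93 tilt 0.05 q [-0.18  0.6   1.75 -0.    0.79 -1.23] F [-0.6  0.4 -2.6] T [ 0.03  0.01 -0.03] gap 28.9
```

View pics/s5.png

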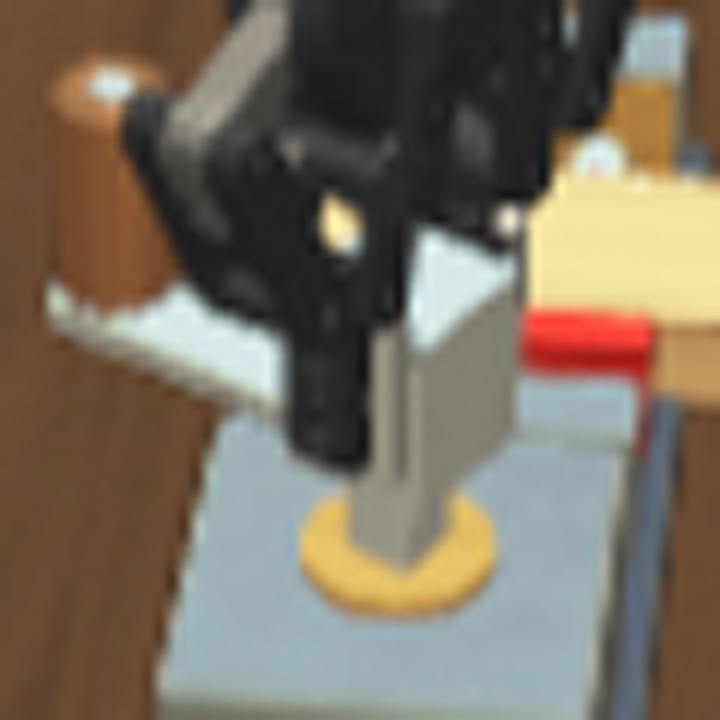

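The hub stands right over the shaft: hub front edge at crop (405,490), shaft front edge at (402,570), on the same column. Now feeling downward.

>>> carry_out:
  commands:
    - [[0.06, 0, 0, 0, 0, 0, 20], [0.12, 0, 0, 0, 0, 0, 20], [0.18, 0, 0, 0, 0, 0, 20], [0.24, 0, 0, 0, 0, 0, 20], [0.24, 0, 0, 0, 0, 0, 20]]

```text
t: 6.4
tcp_pos: [0.5418, 0.0138, 0.0973]
tool_rot: [0.184, 0.683, -0.184, 0.683]
force: [-0.2, -0.4, -3.0]
finger_gap: 0.341
```

```bash
python3 -c "
from h import *
stat()"
```

```text
t 6.4 p [0.5418 0.0138 0.0973] yawy 59.91 tilt 0.02 q [-0.18  0.62  1.76  0.    0.77 -1.23] F [-0.2 -0.4 -3. ] T [0.02 0.04 0.02] gap 29.1
```

>>> carry_out:
  commands:
    - [[0.06, 0, 0, 0, 0, 0, 20], [0.12, 0, 0, 0, 0, 0, 20], [0.18, 0, 0, 0, 0, 0, 20], [0.24, 0, 0, 0, 0, 0, 20], [0.24, 0, 0, 0, 0, 0, 20]]

```text
t: 6.9
tcp_pos: [0.5417, 0.0139, 0.0912]
tool_rot: [0.184, 0.683, -0.184, 0.683]
force: [-0.4, -0.4, -3.5]
finger_gap: 0.34
```

```bash
python3 -c "
from h import *
stat();s=snap('side','s6');crop(s,255,180,60,60,12,'s6')"
```

```text
t 6.9 p [0.5417 0.0139 0.0912] yawy 59.91 tilt 0.03 q [-0.18  0.63  1.76  0.    0.76 -1.23] F [-0.4 -0.4 -3.5] T [ 0.01  0.02 -0.  ] gap 29.0
```

View pics/s6.png

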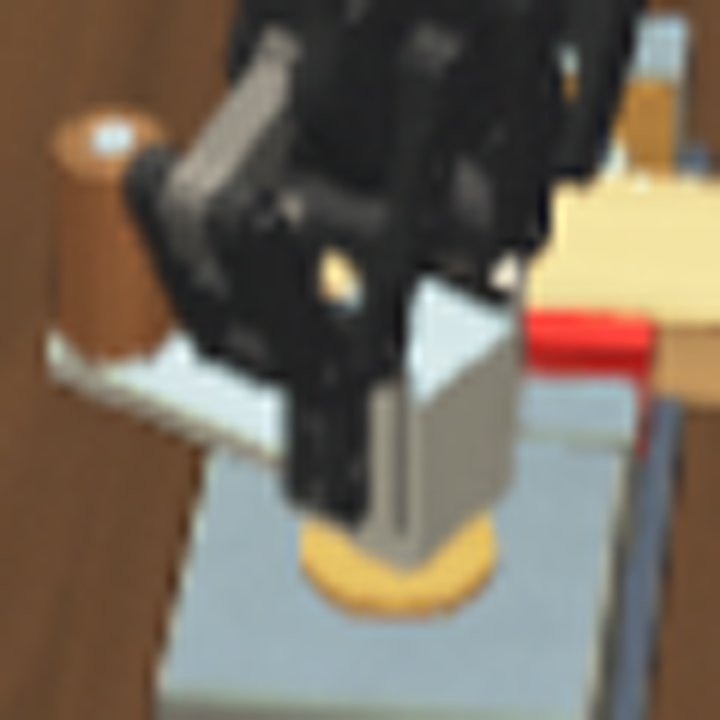

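The hub is sliding over the shaft with no side force, its lower edge at about (405,570) over the collar. Continuing down to the collar.

>>> carry_out:
  commands:
    - [[0.08, 0, 0, 0, 0, 0, 20], [0.16, 0, 0, 0, 0, 0, 20], [0.24, 0, 0, 0, 0, 0, 20], [0.32, 0, 0, 0, 0, 0, 20], [0.36, 0, 0, 0, 0, 0, 20]]

```text
t: 7.45
tcp_pos: [0.5418, 0.0139, 0.0822]
tool_rot: [0.184, 0.683, -0.184, 0.683]
force: [-0.0, 0.5, -3.1]
finger_gap: 0.341
```

>>> carry_out:
  commands:
    - [[0.03, 0, 0, 0, 0, 0, 20], [0.06, 0, 0, 0, 0, 0, 20], [0.09, 0, 0, 0, 0, 0, 20], [0.12, 0, 0, 0, 0, 0, 20], [0.12, 0, 0, 0, 0, 0, 20]]

```text
t: 7.95
tcp_pos: [0.5419, 0.0138, 0.0802]
tool_rot: [0.183, 0.683, -0.183, 0.683]
force: [-1.8, 0.3, 4.4]
finger_gap: 0.344
```

```bash
python3 -c "
from h import *
stat();s=snap('side','s7');crop(s,255,180,60,60,12,'s7');stat()"
```

```text
t 7.95 p [0.5419 0.0138 0.0802] yawy 59.92 tilt 0.03 q [-0.18  0.64  1.76 -0.    0.73 -1.23] F [-1.8  0.3  4.4] T [ 0.04  0.32 -0.02] gap 29.4
t 8.0 p [0.542  0.0138 0.0802] yawy 59.92 tilt 0.03 q [-0.18  0.64  1.76 -0.    0.73 -1.23] F [-1.2  0.6  5.9] T [-0.01  0.36 -0.04] gap 29.0
```

View pics/s7.png

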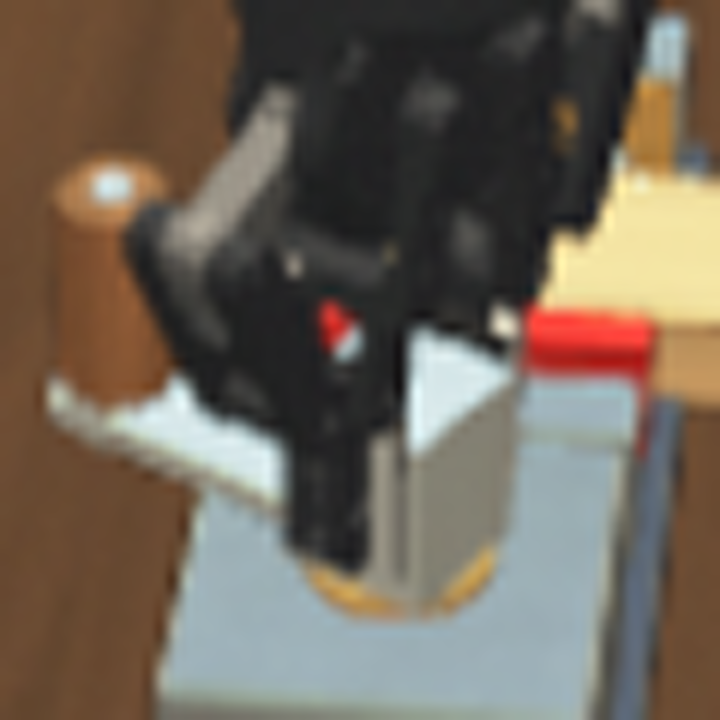

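Seated: TCP at z 0.080, as expected for a hub on the collar, with about 8 N of contact. In the picture the hub covers the collar with only a rim left at (400,605). Now release and rise.

>>> carry_out:
  commands:
    - [[0, 0, 0, 0, 0, 0, 45], [0, 0, 0, 0, 0, 0, 50], [0, 0, 0, 0, 0, 0, 50], [-0.5, 0, 0, 0, 0, 0, 50], [-1.5, 0, 0, 0, 0, 0, 50]]

```text
t: 8.5
tcp_pos: [0.5406, 0.014, 0.1163]
tool_rot: [0.183, 0.684, -0.184, 0.681]
force: [-0.6, 0.0, 0.4]
finger_gap: 0.586
```

>>> carry_out:
  commands:
    - [[-1, 0, 0, 0, 0, 0, 46], [-2, 0, 0, 0, 0, 0, 46], [-2.5, 0, 0, 0, 0, 0, 46], [-2.5, 0, 0, 0, 0, 0, 46], [-2.5, 0, 0, 0, 0, 0, 46]]

```text
t: 9.0
tcp_pos: [0.5415, 0.0139, 0.1792]
tool_rot: [0.184, 0.683, -0.184, 0.683]
force: [-0.1, 0.8, 0.1]
finger_gap: 0.538
```

```bash
python3 -c "
from h import *
stat();s=snap('side','s8');crop(s,240,150,90,100,7,'s8');t=snap('top','t8');crop(t,230,170,130,90,6,'t8');stat()"
```

```text
t 9.0 p [0.5415 0.0139 0.1792] yawy 59.91 tilt 0.03 q [-0.18  0.49  1.7   0.    0.96 -1.23] F [-0.1  0.8  0.1] T [ 0.02  0.   -0.02] gap 46.0
t 9.1 p [0.5409 0.014  0.1783] yawy 59.91 tilt 0.15 q [-0.18  0.49  1.7  -0.    0.96 -1.23] F [ 0.7 -0.1 -1.1] T [-0.   -0.    0.01] gap 46.1
```

View pics/s8.png

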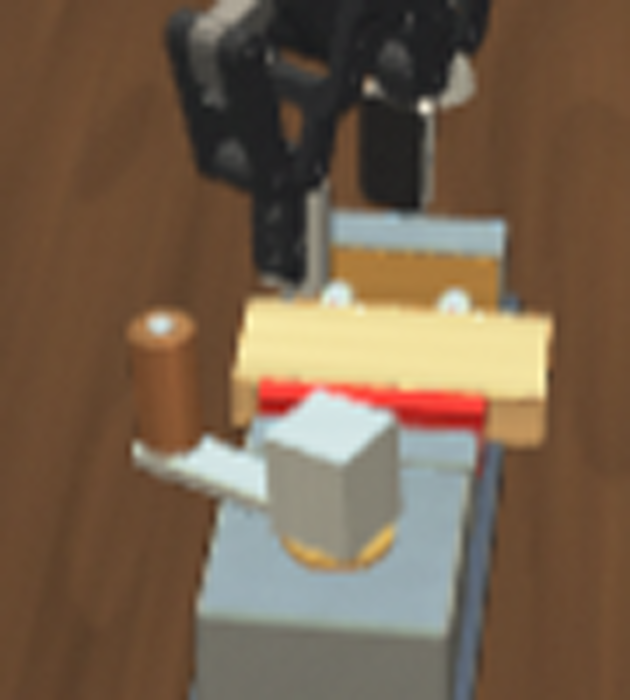

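View pics/t8.png

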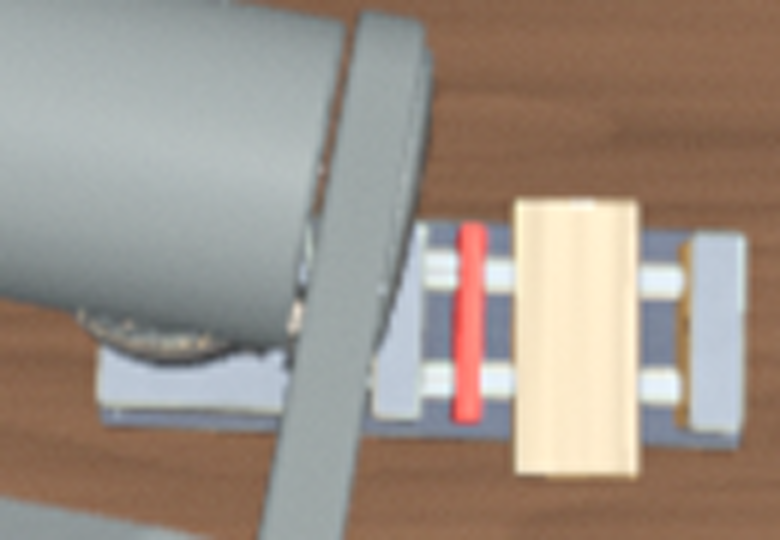

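The crank sits upright on the collar: hub top at crop (330,425), knob top (162,324). Next I locate the knob.

```bash
python3 -c "
from h import *
s=ld('s8')
f=lambda a,u,v,k:(np.array(a,float)+.5)/k-.5+[u,v]
print(back(s,f([[162,324],[322,390],[397,415],[340,462],[268,432]],240,150,7),[.127]+[.112]*4).round(4), back(s,f([[322,390],[397,415],[340,462],[268,432]],240,150,7),.112).mean(0))
k=np.array([.542,.0138])+.065*np.array([np.cos(np.radians(-30.1)),np.sin(np.radians(-30.1))]);print(k)
print(plan([k[0],k[1],.165],60),plan([k[0],k[1],.094],60))"
```

```text
[[ 0.6011 -0.0164  0.127 ]
 [ 0.5496 -0.0066  0.112 ]
 [ 0.5253  0.0043  0.112 ]
 [ 0.5409  0.0298  0.112 ]
 [ 0.5642  0.0168  0.112 ]] [0.54501078 0.01106796 0.112     ]
[ 0.59823484 -0.0187982 ]
[ 0.52  0.02  2.64 -0.02 -0.03  0.01] [ 3.36  0.02  2.65 -0.02 -0.03  0.01]
```

>>> carry_out:
  commands:
    - [[0.3, 0, 1, 0, 0, 0, 46], [0.5, 0, 2, 0, 0, 0, 46], [0.5, 0, 2.64, 0, 0, 0, 46], [1.2, 0, 2.65, 0, 0, 0, 46], [2, 0, 2.65, 0, 0, 0, 46]]

```text
t: 9.6
tcp_pos: [0.5997, -0.0199, 0.128]
tool_rot: [0.184, 0.683, -0.184, 0.683]
force: [-0.6, -0.1, 0.1]
finger_gap: 0.537
```

>>> carry_out:
  commands:
    - [[0.7, 0, 0, 0, 0, 0, 46], [1.3, 0, 0, 0, 0, 0, 46], [1.36, 0, 0, 0, 0, 0, 46], [1.36, 0, 0, 0, 0, 0, 46], [1.36, 0, 0, 0, 0, 0, 46]]

```text
t: 10.1
tcp_pos: [0.5995, -0.0194, 0.0957]
tool_rot: [0.184, 0.683, -0.183, 0.683]
force: [-0.4, -0.0, 1.2]
finger_gap: 0.542
```

```bash
python3 -c "
from h import *
stat();s=snap('side','s9');crop(s,235,140,90,100,7,'s9');print(plan([.5982,-.0188,.094],60))"
```

```text
t 10.1 p [ 0.5995 -0.0194  0.0957] yawy 59.92 tilt 0.02 q [-0.22  0.67  1.61 -0.    0.86 -1.26] F [-0.4 -0.   1.2] T [ 0.01 -0.01  0.02] gap 46.3
[ 0.08 -0.01 -0.07 -0.02  0.01 -0.  ]
```

View pics/s9.png

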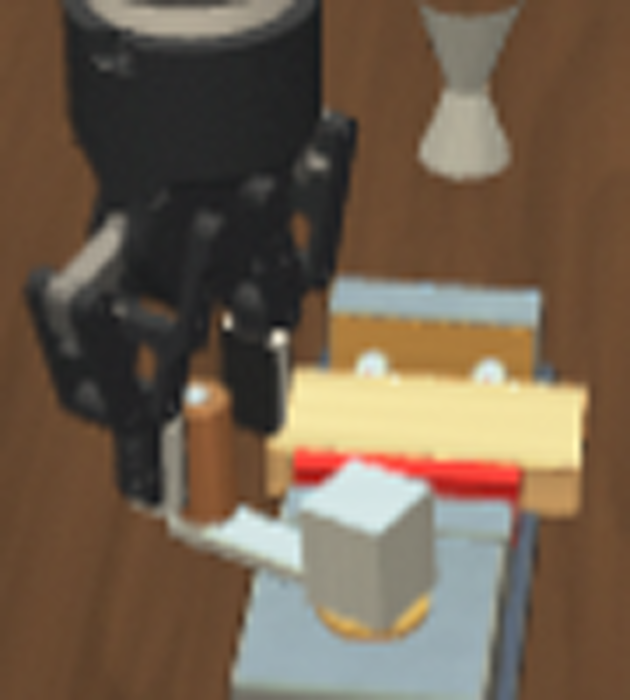

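The knob at crop (208,455) stands between the fingers at (145,470) and (260,390). Close lightly.

>>> carry_out:
  commands:
    - [[0.04, 0, -0.04, 0, 0, 0, 30], [0.04, 0, -0.04, 0, 0, 0, 20], [0.04, 0, -0.04, 0, 0, 0, 15], [0.04, 0, -0.04, 0, 0, 0, 15], [0.04, 0, -0.04, 0, 0, 0, 15]]
  force: 30

```text
t: 10.65
tcp_pos: [0.5986, -0.0189, 0.0948]
tool_rot: [0.184, 0.683, -0.184, 0.683]
force: [-0.3, -0.1, 1.8]
finger_gap: 0.246
```

```bash
cat >> h.py <<'E'
C=np.array([.542,.0138])
def wind(step=15,n=5,a0=None,z=.0947,rad=.065,yaw=60,extra=0):
    m,M=cur();d=m["tcp_pos"][:2]-C;ang=np.degrees(np.arctan2(d[1],d[0]))
    print("radius",np.hypot(*d).round(4),"ang",ang.round(2))
    if a0 is None:a0=ang
    for i in range(1,n+1):
        a=np.radians(a0-step*i);p=np.r_[C+rad*np.array([np.cos(a),np.sin(a)]),z]
        print(plan(p,yaw)[:3])
E
python3 -c "
from h import *
stat();wind()"
```

```text
t 10.65 p [ 0.5986 -0.0189  0.0948] yawy 59.91 tilt 0.04 q [-0.22  0.67  1.61  0.    0.86 -1.26] F [-0.3 -0.1  1.8] T [ 0.1   0.03 -0.01] gap 21.0
radius 0.0654 ang -30.04
[ 0.   -0.67 -0.1 ]
[ 0.   -1.3  -0.36]
[ 0.   -1.84 -0.77]
[ 0.   -2.25 -1.31]
[ 0.   -2.51 -1.94]
```

```bash
cat >> h.py <<'E'
def wrow(A,step=15,rad=.065,n=5):
    T=Rt(60);p=lambda a:rad*np.array([np.cos(np.radians(a)),np.sin(np.radians(a)),0])
    print(A,[[float(v) for v in (T.T@(p(A-step*i)-p(A))/.025).round(2)[1:]] for i in range(1,n+1)])
E
python3 -c "
from h import *
for k in range(14): wrow(-30-75*k)"
```

```text
-30 [[-0.67, -0.09], [-1.3, -0.35], [-1.84, -0.76], [-2.25, -1.3], [-2.51, -1.93]]
-105 [[-0.09, -0.67], [-0.0, -1.35], [0.26, -1.97], [0.67, -2.51], [1.21, -2.92]]
-180 [[0.63, -0.26], [1.3, -0.35], [1.97, -0.26], [2.6, -0.0], [3.14, 0.41]]
-255 [[0.41, 0.54], [0.67, 1.17], [0.76, 1.84], [0.67, 2.51], [0.41, 3.14]]
-330 [[-0.41, 0.54], [-0.95, 0.95], [-1.58, 1.21], [-2.25, 1.3], [-2.92, 1.21]]
-405 [[-0.63, -0.26], [-1.17, -0.67], [-1.58, -1.21], [-1.84, -1.84], [-1.93, -2.51]]
-480 [[0.09, -0.67], [0.35, -1.3], [0.76, -1.84], [1.3, -2.25], [1.93, -2.51]]
-555 [[0.67, -0.09], [1.35, -0.0], [1.97, 0.26], [2.51, 0.67], [2.92, 1.21]]
-630 [[0.26, 0.63], [0.35, 1.3], [0.26, 1.97], [0.0, 2.6], [-0.41, 3.14]]
-705 [[-0.54, 0.41], [-1.17, 0.67], [-1.84, 0.76], [-2.51, 0.67], [-3.14, 0.41]]
-780 [[-0.54, -0.41], [-0.95, -0.95], [-1.21, -1.58], [-1.3, -2.25], [-1.21, -2.92]]
-855 [[0.26, -0.63], [0.67, -1.17], [1.21, -1.58], [1.84, -1.84], [2.51, -1.93]]
-930 [[0.67, 0.09], [1.3, 0.35], [1.84, 0.76], [2.25, 1.3], [2.51, 1.93]]
-1005 [[0.09, 0.67], [0.0, 1.35], [-0.26, 1.97], [-0.67, 2.51], [-1.21, 2.92]]
```

>>> carry_out:
  commands:
    - [[0, -0.67, -0.09, 0, 0, 0, 15], [0, -1.3, -0.35, 0, 0, 0, 15], [0, -1.84, -0.76, 0, 0, 0, 15], [0, -2.25, -1.3, 0, 0, 0, 15], [0, -2.51, -1.93, 0, 0, 0, 15]]

```text
t: 11.15
tcp_pos: [0.5298, -0.0512, 0.0966]
tool_rot: [0.185, 0.678, -0.184, 0.687]
force: [6.0, 1.9, 6.5]
finger_gap: 0.247
```

```bash
python3 -c "
from h import *
stat();s=snap('side','s10');crop(s,235,140,90,120,6,'s10');stat();wind(n=0)"
```

```text
t 11.15 p [ 0.5298 -0.0512  0.0966] yawy 59.78 tilt 0.78 q [-0.31  0.6   1.79  0.    0.73 -1.35] F [6.  1.9 6.5] T [ 0.68 -1.43 -0.01] gap 21.1
t 11.2 p [ 0.5259 -0.0503  0.0964] yawy 59.83 tilt 0.45 q [-0.31  0.6   1.8   0.    0.74 -1.35] F [ 1.6 -2.   9.9] T [ 0.23 -1.18 -0.05] gap 20.7
radius 0.0661 ang -104.13
```

View pics/s10.png

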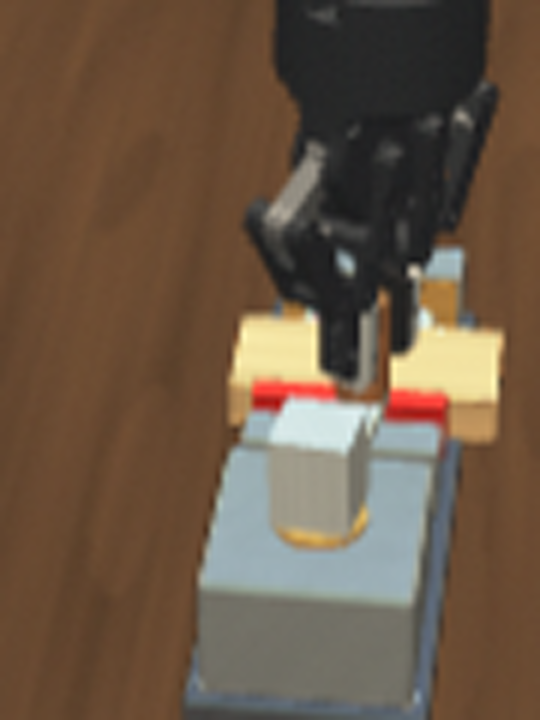

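The crank has turned about 75° clockwise and still sits on the collar, with the hub at crop (320,470) and the knob now at (370,350). Winding on.

>>> carry_out:
  commands:
    - [[0, -0.09, -0.67, 0, 0, 0, 15], [0, 0, -1.35, 0, 0, 0, 15], [0, 0.26, -1.97, 0, 0, 0, 15], [0, 0.67, -2.51, 0, 0, 0, 15], [0, 1.21, -2.92, 0, 0, 0, 15]]

```text
t: 11.7
tcp_pos: [0.4735, 0.012, 0.0954]
tool_rot: [0.182, 0.684, -0.185, 0.681]
force: [-5.5, -5.6, 9.2]
finger_gap: 0.244
```

>>> carry_out:
  commands:
    - [[0, 0.63, -0.26, 0, 0, 0, 15], [0, 1.3, -0.35, 0, 0, 0, 15], [0, 1.97, -0.26, 0, 0, 0, 15], [0, 2.6, 0, 0, 0, 0, 15], [0, 3.14, 0.41, 0, 0, 0, 15]]

```text
t: 12.2
tcp_pos: [0.5193, 0.0772, 0.0947]
tool_rot: [0.182, 0.687, -0.184, 0.679]
force: [-7.2, 1.3, 12.2]
finger_gap: 0.246
```

```bash
python3 -c "
from h import *
stat();s=snap('side','s11');crop(s,235,140,90,120,6,'s11');stat();wind(n=0)"
```

```text
t 12.2 p [0.5193 0.0772 0.0947] yawy 59.96 tilt 0.71 q [-0.07  0.61  1.79 -0.    0.76 -1.11] F [-7.2  1.3 12.2] T [-0.35  1.26 -0.02] gap 21.0
t 12.25 p [0.5237 0.0781 0.0952] yawy 59.91 tilt 0.33 q [-0.06  0.61  1.78  0.    0.75 -1.11] F [-4.7  9.4 10.2] T [1.03 1.2  0.  ] gap 21.0
radius 0.0669 ang 105.84
```

View pics/s11.png

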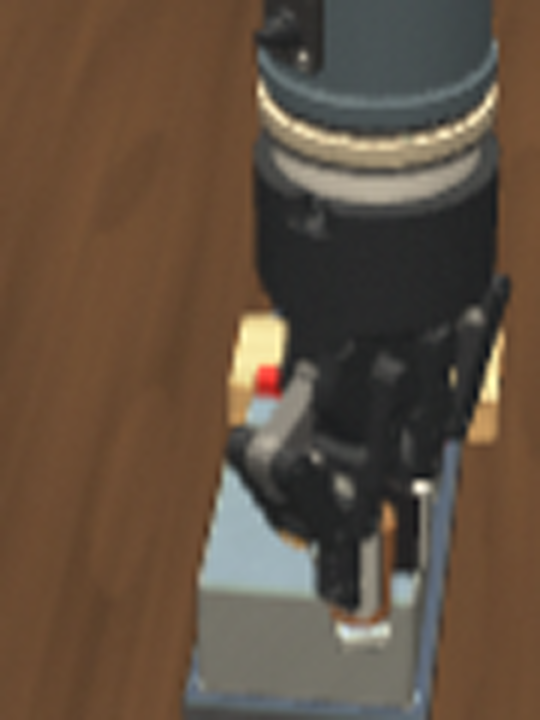

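Wound 225°; the knob is now on the near side at crop (385,560). Continuing.

>>> carry_out:
  commands:
    - [[0, 0.41, 0.54, 0, 0, 0, 15], [0, 0.67, 1.17, 0, 0, 0, 15], [0, 0.76, 1.84, 0, 0, 0, 15], [0, 0.67, 2.51, 0, 0, 0, 15], [0, 0.41, 3.14, 0, 0, 0, 15]]

```text
t: 12.75
tcp_pos: [0.5968, 0.0466, 0.0953]
tool_rot: [0.183, 0.684, -0.183, 0.682]
force: [-3.7, 3.9, 7.7]
finger_gap: 0.24
```

>>> carry_out:
  commands:
    - [[0, -0.41, 0.54, 0, 0, 0, 15], [0, -0.95, 0.95, 0, 0, 0, 15], [0, -1.58, 1.21, 0, 0, 0, 15], [0, -2.25, 1.3, 0, 0, 0, 15], [0, -2.92, 1.21, 0, 0, 0, 15]]

```text
t: 13.25
tcp_pos: [0.5875, -0.0318, 0.0949]
tool_rot: [0.185, 0.683, -0.183, 0.682]
force: [1.1, 8.0, 3.3]
finger_gap: 0.242
```

```bash
python3 -c "
from h import *
stat();s=snap('side','s12');crop(s,235,140,90,120,6,'s12');t=snap('top','t12');crop(t,240,180,125,75,6,'t12');stat();wind(n=0)"
```

```text
t 13.25 p [ 0.5875 -0.0318  0.0949] yawy 59.8 tilt 0.19 q [-0.25  0.66  1.64  0.    0.84 -1.29] F [1.1 8.  3.3] T [1.54 0.11 0.04] gap 20.6
t 13.35 p [ 0.5861 -0.033   0.0949] yawy 59.75 tilt 0.16 q [-0.25  0.66  1.64  0.    0.84 -1.29] F [-1.4  4.3  5.1] T [0.75 0.24 0.05] gap 20.9
radius 0.0643 ang -46.72
```

View pics/s12.png

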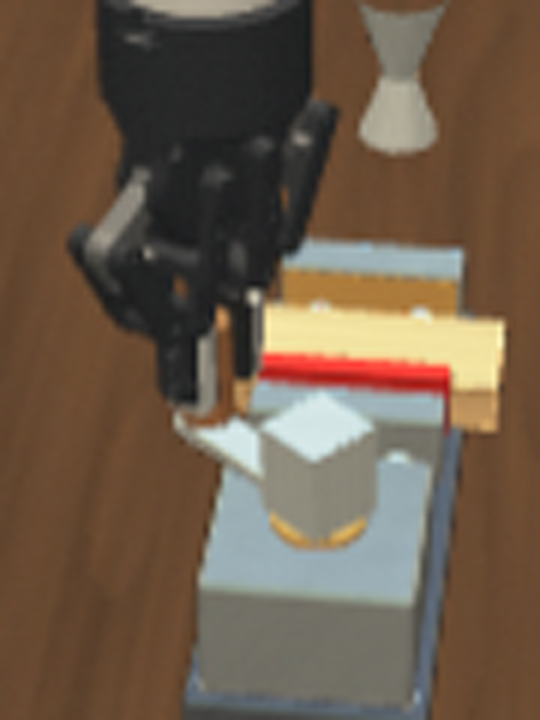

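View pics/t12.png

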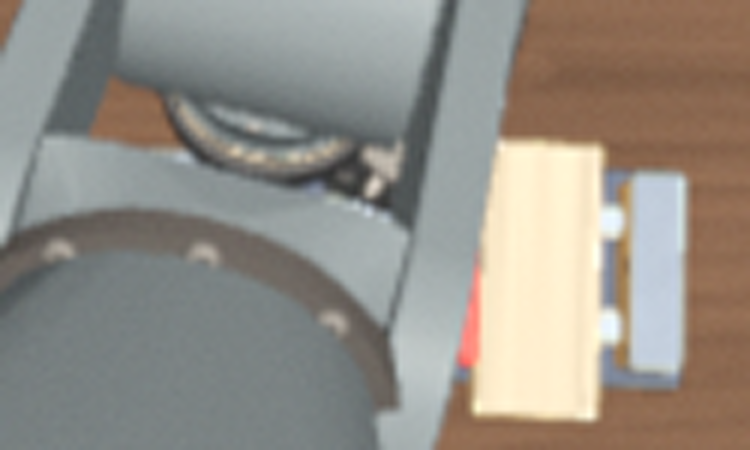

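After 375° the pad has pushed the plank: its edge is at top crop 603 and the fixed jaw face at about 628, so roughly 9–10 mm remains. The crank is still seated. Two more calls.

>>> carry_out:
  commands:
    - [[0, -0.63, -0.26, 0, 0, 0, 15], [0, -1.17, -0.67, 0, 0, 0, 15], [0, -1.58, -1.21, 0, 0, 0, 15], [0, -1.84, -1.84, 0, 0, 0, 15], [0, -1.93, -2.51, 0, 0, 0, 15]]

```text
t: 13.85
tcp_pos: [0.5135, -0.0455, 0.0962]
tool_rot: [0.183, 0.678, -0.184, 0.687]
force: [4.1, -3.7, 5.1]
finger_gap: 0.244
```

```bash
python3 -c "
from h import *
stat();s=snap('side','s13');crop(s,235,140,90,120,6,'s13');t=snap('top','t13');crop(t,240,180,125,75,6,'t13');stat();wind(n=0)"
```

```text
t 13.85 p [ 0.5135 -0.0455  0.0962] yawy 59.87 tilt 0.71 q [-0.3   0.59  1.83 -0.    0.71 -1.35] F [ 4.1 -3.7  5.1] T [-0.17 -1.1   0.01] gap 20.8
t 13.95 p [ 0.5104 -0.044   0.096 ] yawy 59.89 tilt 0.36 q [-0.3   0.59  1.84 -0.    0.71 -1.35] F [-0.4 -3.4  7.5] T [-0.11 -0.43  0.  ] gap 21.4
radius 0.0659 ang -118.65
```

View pics/t13.png

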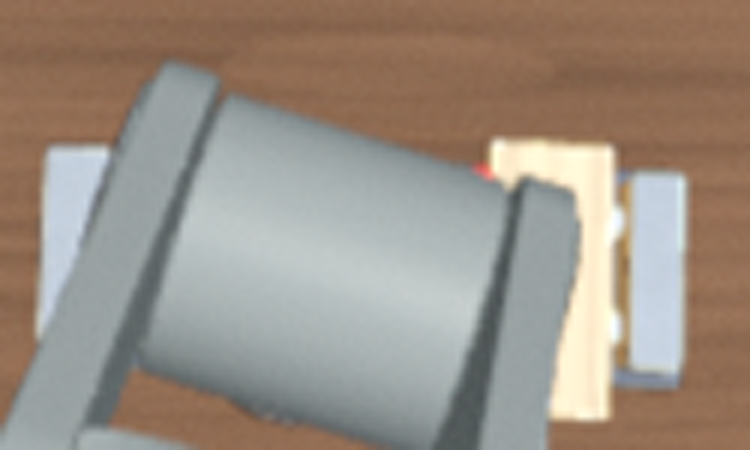

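>>> carry_out:
  commands:
    - [[0, 0.09, -0.67, 0, 0, 0, 15], [0, 0.35, -1.3, 0, 0, 0, 15], [0, 0.76, -1.84, 0, 0, 0, 15], [0, 1.3, -2.25, 0, 0, 0, 15], [0, 1.93, -2.51, 0, 0, 0, 15]]

```text
t: 14.45
tcp_pos: [0.4761, 0.0294, 0.095]
tool_rot: [0.182, 0.684, -0.184, 0.681]
force: [-3.9, -4.7, 8.1]
finger_gap: 0.247
```

```bash
python3 -c "
from h import *
stat();s=snap('side','s14');crop(s,235,140,90,120,6,'s14');t=snap('top','t14');crop(t,240,180,125,75,6,'t14');stat();wind(n=0)"
```

```text
t 14.45 p [0.4761 0.0294 0.095 ] yawy 59.95 tilt 0.3 q [-0.17  0.56  1.91 -0.    0.67 -1.21] F [-3.9 -4.7  8.1] T [-0.87  0.27 -0.02] gap 21.1
t 14.55 p [0.4765 0.031  0.095 ] yawy 60.05 tilt 0.25 q [-0.17  0.57  1.91 -0.    0.67 -1.22] F [-5.3  0.3  8.7] T [-0.14  0.55 -0.02] gap 21.3
radius 0.0677 ang 165.28
```

View pics/t14.png

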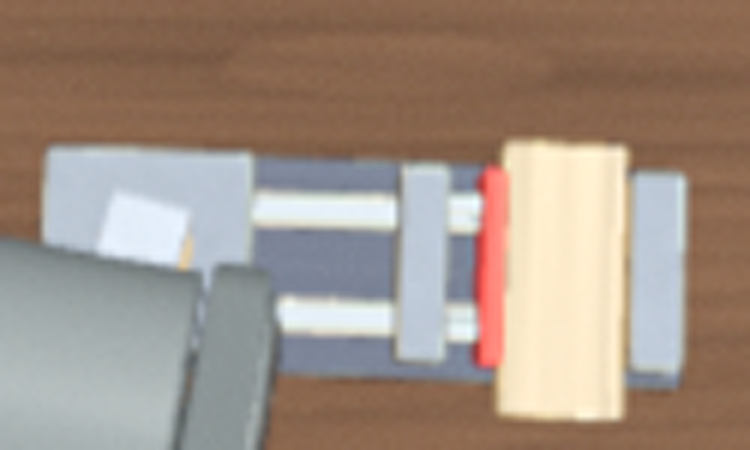

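View pics/s14.png

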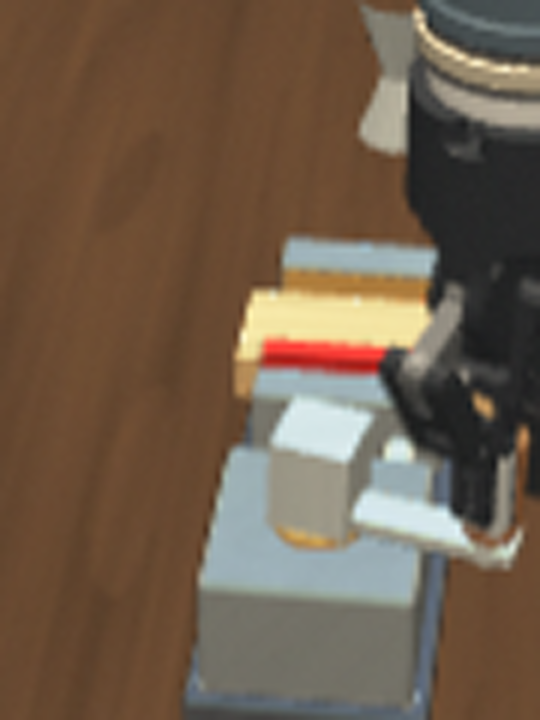

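The plank is about at the fixed jaw (edge at 625 in the crop). The pad-to-jaw gap is still about 33 px, against 34 when free, so it is just about touching. Going on in smaller pieces.

```bash
python3 -c "
from h import *
wrow(-555,9);wrow(-600,6);wrow(-600,9)"
```

```text
-555 [[0.4, -0.07], [0.81, -0.09], [1.21, -0.03], [1.6, 0.08], [1.97, 0.26]]
-600 [[0.23, 0.15], [0.44, 0.32], [0.63, 0.51], [0.8, 0.72], [0.95, 0.95]]
-600 [[0.34, 0.23], [0.63, 0.51], [0.88, 0.84], [1.08, 1.19], [1.21, 1.58]]
```

>>> carry_out:
  commands:
    - [[0, 0.4, -0.07, 0, 0, 0, 15], [0, 0.81, -0.09, 0, 0, 0, 15], [0, 1.21, -0.03, 0, 0, 0, 15], [0, 1.6, 0.08, 0, 0, 0, 15], [0, 1.97, 0.26, 0, 0, 0, 15]]

```text
t: 15.05
tcp_pos: [0.5047, 0.0695, 0.0947]
tool_rot: [0.182, 0.686, -0.184, 0.68]
force: [-8.2, -0.9, 10.9]
finger_gap: 0.244
```

```bash
python3 -c "
from h import *
stat();s=snap('side','s15');t=snap('top','t15');crop(t,295,200,65,50,12,'t15');t0=ld('top0');crop(t0,280,200,65,50,12,'t0z');crop(ld('t14'),295,200,65,50,12,'t14z');stat();wind(n=0)"
```

```text
t 15.05 p [0.5047 0.0695 0.0947] yawy 59.99 tilt 0.58 q [-0.08  0.59  1.83 -0.    0.73 -1.13] F [-8.2 -0.9 10.9] T [-0.62  1.14 -0.04] gap 20.9
t 15.15 p [0.506  0.0702 0.0947] yawy 59.97 tilt 0.44 q [-0.08  0.59  1.83 -0.    0.73 -1.13] F [-6.7  1.8 10. ] T [0.07 0.88 0.06] gap 20.9
radius 0.0669 ang 122.54
```

View pics/t15.png

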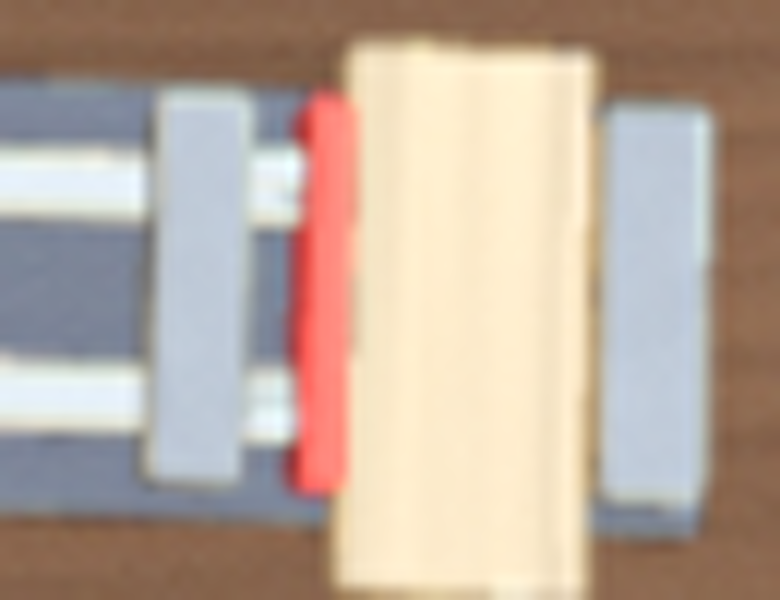

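View pics/t14z.png

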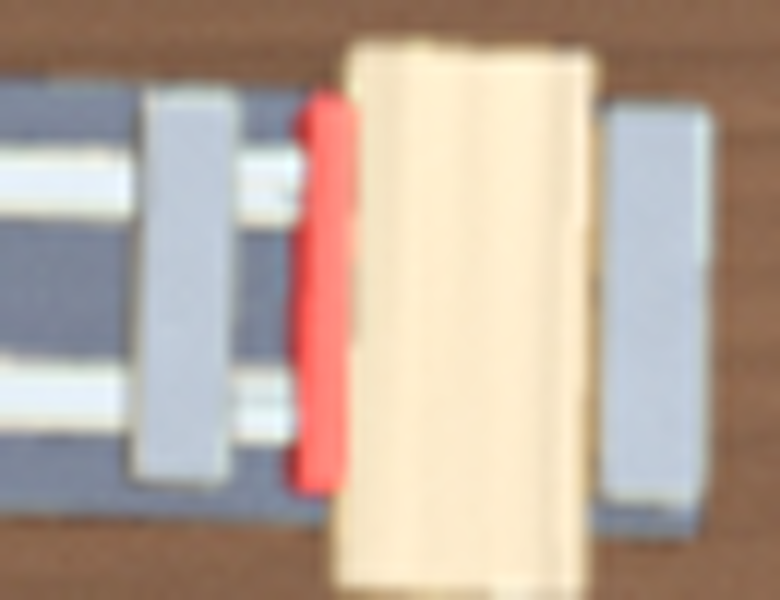

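View pics/t0z.png

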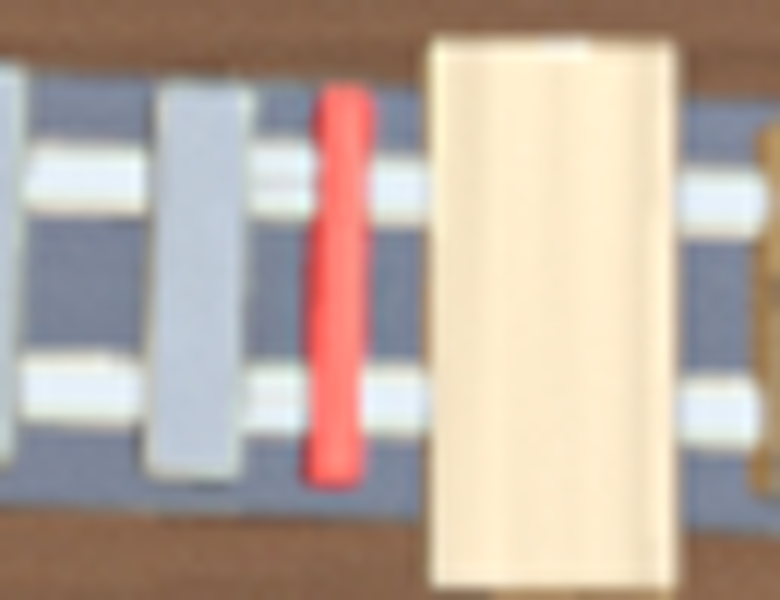

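```bash
cat >> h.py <<'E'
def gapm(t):
    im=t["image"].astype(float);out=[]
    for v in (219,220,221,222,223,224,225,226):
        row=im[v]; g=row[:,1];red=row[:,0]-row[:,2]
        # pad: max of red between 295..345
        seg=np.arange(295,345);c=seg[red[295:345].argmax()]
        thr=red[c]/2
        u=c
        while red[u]>thr:u-=1
        L=u+(thr-red[u])/(red[u+1]-red[u])
        # jaw right edge: going left from pad until g rises past mid
        lo=g[int(L)-6:int(L)].min();hi=np.max(g[int(L)-16:int(L)-3]);th=(lo+hi)/2
        u=int(L)-1
        while g[u]>th:u-=1
        while g[u]<th:u-=1
        J=u+(g[u]-th)/(g[u]-g[u+1])
        a=back(t,[[J,v]],.051)[0];b=back(t,[[L,v]],.047)[0]
        out.append((J,L,(a[1]-b[1])*1e3))
    o=np.array(out);return np.median(o,0).round(2),o[:,2].std().round(2)
E
python3 -c "
from h import *
for n in('top0','t14','t15'):print(n,gapm(ld(n)))"
```

```text
top0 (array([300.03, 305.22,  13.27]), np.float64(0.29))
t14 (array([314.06, 319.07,  12.6 ]), np.float64(0.1))
t15 (array([315.48, 319.06,   9.24]), np.float64(0.16))
```

```bash
python3 -c "
from h import *
wrow(-600,8)"
```

```text
-600 [[0.3, 0.2], [0.57, 0.45], [0.8, 0.72], [1.0, 1.03], [1.14, 1.36]]
```

>>> carry_out:
  commands:
    - [[0, 0.3, 0.2, 0, 0, 0, 15], [0, 0.57, 0.45, 0, 0, 0, 15], [0, 0.8, 0.72, 0, 0, 0, 15], [0, 1, 1.03, 0, 0, 0, 15], [0, 1.14, 1.36, 0, 0, 0, 15]]

```text
t: 15.65
tcp_pos: [0.5485, 0.0788, 0.0949]
tool_rot: [0.183, 0.686, -0.184, 0.679]
force: [-8.0, 6.1, 11.6]
finger_gap: 0.245
```

```bash
python3 -c "
from h import *
stat();s=snap('side','s16');t=snap('top','t16');crop(t,295,200,65,50,12,'t16');stat();wind(n=0);print(gapm(t))"
```

```text
t 15.65 p [0.5485 0.0788 0.0949] yawy 59.92 tilt 0.59 q [-0.06  0.63  1.72  0.    0.8  -1.11] F [-8.   6.1 11.6] T [0.53 1.41 0.02] gap 20.9
t 15.75 p [0.5507 0.0784 0.0951] yawy 59.9 tilt 0.36 q [-0.06  0.63  1.72  0.    0.8  -1.11] F [-4.1  6.5 10.4] T [ 0.61  1.   -0.01] gap 21.2
radius 0.0652 ang 82.37
(array([316.59, 319.07,   6.47]), np.float64(0.11))
```

View pics/t16.png

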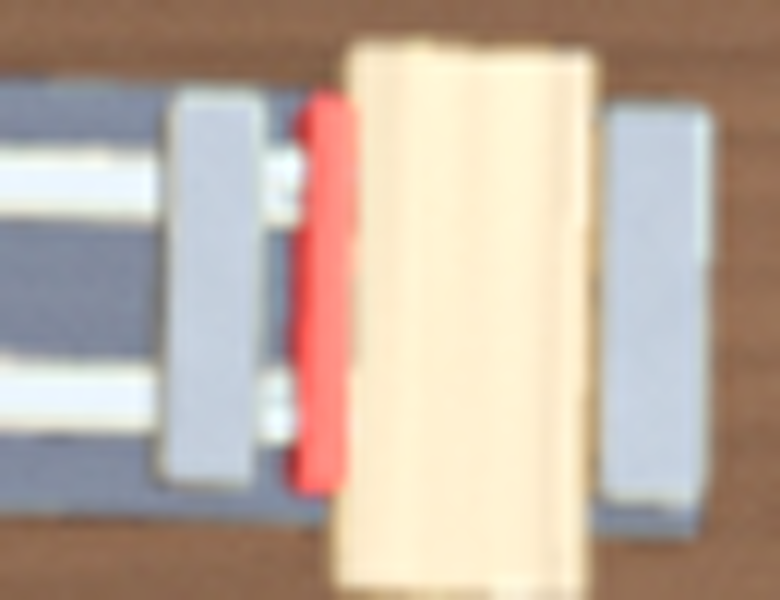

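```bash
python3 -c "
from h import *
for n in('top0','t14','t15','t16'):
  t=ld(n);im=t['image'].astype(float);o=[]
  for v in range(217,229):
    r=im[v,:,0]-im[v,:,1]   # R-G: red high, plank low
    c=295+r[295:345].argmax();bg=r[c+5:c+8].mean();th=(r[c]+bg)/2
    u=c
    while r[u]>th:u+=1
    Rr=u-1+(r[u-1]-th)/(r[u-1]-r[u]); o.append((Rr,back(t,[[Rr,v]],.047)[0][1]*1e3))
  o=np.array(o);print(n,np.median(o,0).round(2),(o[:,1]).std().round(2))
"
```

```text
top0 [ 310.14 -100.76] 0.25
t14 [ 323.36 -133.09] 0.52
t15 [ 323.41 -133.19] 0.62
t16 [ 323.32 -132.97] 0.82
```

```bash
python3 -c "
from h import *
T={n:ld(n) for n in('t12','t13','t14','t15','t16')}
for n in T:
  im=T[n]['image'].astype(float);o=[]
  for v in (205,206,207,208,245,246,247,248):
    g=im[v,:,2]
    c=333 if n!='t12' else 331
    hi=g[c-3:c+1].mean();lo=g[348:352].mean() if v<210 else g[346:350].mean();th=(hi+lo)/2
    u=c
    while g[u]>th:u+=1
    o.append(u-1+(g[u-1]-th)/(g[u-1]-g[u]))
  print(n,np.round(o,2),np.mean(o[:4]).round(2),np.mean(o[4:]).round(2))
"
```

```text
t12 [339.96 339.96 339.95 339.64 339.28 339.21 339.   339.15] 339.88 339.16
t13 [341.89 341.88 341.91 341.73 341.18 341.11 341.09 341.23] 341.85 341.15
t14 [343.93 343.98 343.9  343.55 343.32 343.3  343.29 343.31] 343.84 343.31
t15 [343.95 343.91 343.91 343.58 343.31 343.3  343.3  343.37] 343.84 343.32
t16 [343.94 343.92 343.91 343.62 343.32 343.32 343.3  343.36] 343.85 343.33
```

Clamped: plank and pad have stayed put over the last two steps while the jaw advanced about 5.5 mm, and the gap measurement gives a pad press of about 6 mm. Time to let go of the knob gently and rise.

>>> carry_out:
  commands:
    - [[0, 0, 0, 0, 0, 0, 30], [0, 0, 0, 0, 0, 0, 36], [0, 0, 0, 0, 0, 0, 36], [-0.6, 0, 0, 0, 0, 0, 36], [-1.4, 0, 0, 0, 0, 0, 36]]

```text
t: 16.25
tcp_pos: [0.5525, 0.0771, 0.1285]
tool_rot: [0.183, 0.684, -0.184, 0.682]
force: [-0.1, 1.0, 0.1]
finger_gap: 0.422
```

>>> carry_out:
  commands:
    - [[-1.5, 0, 0, 0, 0, 0, 36], [-3, 0, 0, 0, 0, 0, 36], [-4.5, 0, 0, 0, 0, 0, 36], [-5, -1.5, -1, 0, 0, 0, 36], [-5, -3, -2, 0, 0, 0, 36]]

```text
t: 16.75
tcp_pos: [0.4741, 0.0368, 0.2567]
tool_rot: [0.183, 0.681, -0.183, 0.685]
force: [-0.2, -0.8, -0.8]
finger_gap: 0.426
```

```bash
python3 -c "
from h import *
stat();s=snap('side','s17');crop(s,235,150,90,120,6,'s17');t=snap('top','t17');crop(t,240,180,125,75,6,'t17');stat();print(gapm(t))
cv2.imwrite('pics/side17.png',s['image'][:,:,::-1])"
```

```text
t 16.75 p [0.4741 0.0368 0.2567] yawy 59.99 tilt 0.4 q [-0.16  0.29  1.77 -0.    1.08 -1.2 ] F [-0.2 -0.8 -0.8] T [-0.01 -0.    0.  ] gap 36.4
t 16.85 p [0.4657 0.037  0.2537] yawy 59.81 tilt 0.45 q [-0.16  0.29  1.78 -0.    1.08 -1.2 ] F [0.3 0.3 0.5] T [ 0.01  0.01 -0.03] gap 35.8
(array([316.56, 319.08,   6.55]), np.float64(0.12))
```

View pics/s17.png

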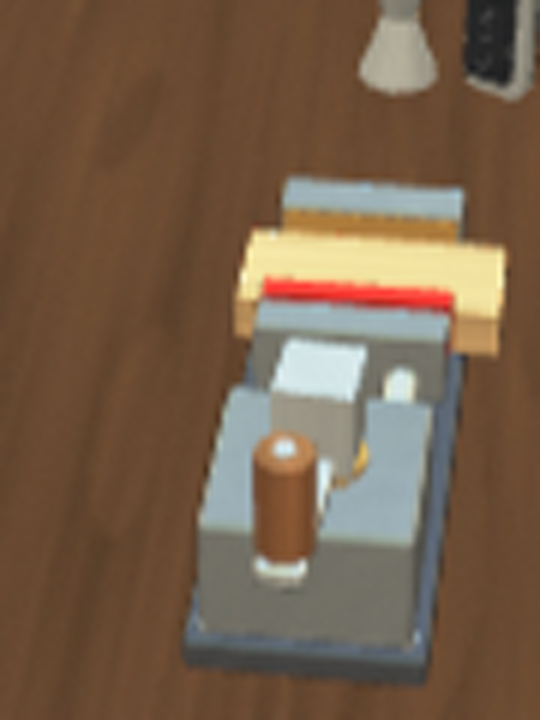

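View pics/t17.png

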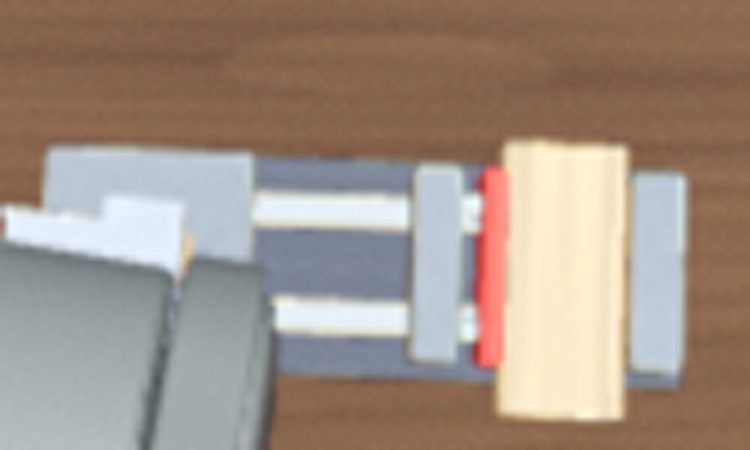

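View pics/side17.png

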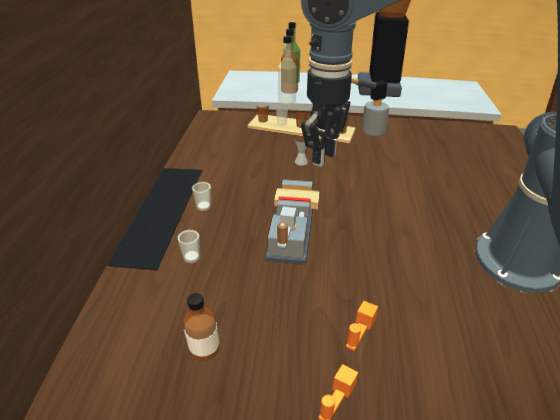

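The crank sits on the shaft with its hub top at the same image height as when first seated. The plank is against the fixed jaw with the pad partly pressed, the arm is clear, and the bystanders are where they were. Handing in.

```bash
python3 -c "
from h import *
from station import manip
stat();print(manip.sign_off())"
```

```text
t 16.85 p [0.4657 0.037  0.2537] yawy 59.81 tilt 0.45 q [-0.16  0.29  1.78 -0.    1.08 -1.2 ] F [0.3 0.3 0.5] T [ 0.01  0.01 -0.03] gap 35.8
the job is handed in; nothing more can be done
None
```

I fitted the steel crank onto the square shaft and lowered it in small steps with no side force. It came down on the collar at the expected height, with about 8 N of contact. I then wound it by the knob about 608° clockwise, let go and moved the arm clear; the job was handed in at 16.9 s.

**Last checks:**
- **Crank:** it still sits on the shaft, with the hub top within about 1 pixel of where it was when first seated.
- **Plank:** it rests against the fixed jaw and did not move over the last two winding steps, nor after I let go.
- **Pad press:** about 6 mm, but the estimates disagreed. Crank angle after contact gave about 5.5 mm, and the pad-to-jaw gap in the pictures about 6.5 mm. Rougher edge readings ran from 4.7 to 8 mm. All are well short of the 12 mm bottom.
- **Bystanders:** the glasses, bottle and jigger look undisturbed in the final side view, as do the orange look-alikes. I judged this by eye and did not measure it.

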